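# Dry the capped tubes

## Task

Lay every capped tube crosswise on the narrow raised bar of the tray, each resting on the bar alone and overhanging it evenly on both sides. Then slide the loaded tray straight into the open front of the low white drying cabinet until it is fully home, with all tubes still on the bar, and only then push the toggle on the cabinet's roof right over to the side away from the open front. Leave the red-capped bottle behind the tray, the timer and the power brick where they stand.

Things in the scene. Friction and masses are not known exactly. Their poses are not given: they have to be found in the camera images.
- tube_1: one of three or four small capped sample tubes (None if absent), lying on the worktop at the start at any yaw; acts as a box 16 mm wide (own x) by 52 mm long (own y, the tube's axis) by 19 mm high (own z); 15 g nominal; origin at the centre of its underside as it lies at the start. Grip it across the 16 mm width.
- tube_2: one of three or four small capped sample tubes (None if absent), lying on the worktop at the start at any yaw; acts as a box 16 mm wide (own x) by 52 mm long (own y, the tube's axis) by 19 mm high (own z); 15 g nominal; origin at the centre of its underside as it lies at the start. Grip it across the 16 mm width.
- tube_3: one of three or four small capped sample tubes (None if absent), lying on the worktop at the start at any yaw; acts as a box 16 mm wide (own x) by 52 mm long (own y, the tube's axis) by 19 mm high (own z); 15 g nominal; origin at the centre of its underside as it lies at the start. Grip it across the 16 mm width.
- tube_4: one of three or four small capped sample tubes (None if absent), lying on the worktop at the start at any yaw; acts as a box 16 mm wide (own x) by 52 mm long (own y, the tube's axis) by 19 mm high (own z); 15 g nominal; origin at the centre of its underside as it lies at the start. Grip it across the 16 mm width.
- tube_1_mid (a point): middle of that tube, 9.5 mm above its underside
- tube_2_mid (a point): middle of that tube, 9.5 mm above its underside
- tube_3_mid (a point): middle of that tube, 9.5 mm above its underside
- tube_4_mid (a point): middle of that tube, 9.5 mm above its underside
- tray: loose metal tray, 0.5 kg, flat on the worktop before the cabinet. Origin: underside centre of its flat rimless sheet, 170 (own x) by 100 (own y) by 4 mm. Along its middle (x -82 to +82 mm, y = 0) runs one raised bar 18 mm wide, top 14 mm above the underside. Own +x: leading end that goes into the cabinet; at -x a neck 44 mm wide runs out to x = -166 mm
- tray_grip (a point): point in the black upright grip fin on the tray's neck, at tray x = -140 mm, y = 0, 35 mm above the underside. The fin is 40 mm long (tray x), 12 mm thick (tray y), top 49 mm above the underside; its axes are the tray's
- dryer: low white drying cabinet fixed on the worktop, 124 mm wide, 70 mm high, no floor (the tray slides on the worktop), clear rear roof. Own +x: direction in which the tray goes in. Inner back wall at x = +86 mm, so the home tray's origin lies within a few mm of the cabinet's origin (x about 0 to +1 mm), axes agreeing; the tray's neck and fin stay outside
- dryer_mouth (a point): middle of the cabinet's open front at worktop level (dryer x = -80 mm). Opening 108 mm wide, 62 mm high; side guides flare outwards to dryer x = -98 mm
- switch (a joint): toggle on the cabinet's roof, rad: 0 leans towards the open front (off), grows as it swings away from it (towards dryer +x) to 1.0 (fully over, on); light (about 2 N at the tip), stays where it is left. Pivot at dryer x = -45 mm, y = 0, 92 mm above the worktop, on a block 70 x 50 mm whose top is 95 mm above the worktop (pivot boss to 105 mm)
- switch_tip (a point): centre of the 26 mm ball at the toggle's tip, 50 mm from the pivot; 136 mm above the worktop at either end, 142 mm upright
- reagent_bottle: bystander, white bottle with a red cap, 48 mm across, 110 mm tall; origin at the centre of its base
- timer: bystander, flat bench timer 64 x 90 x 18 mm; origin at the centre of its base
- power_brick: bystander, grey power brick 52 x 74 x 35 mm; origin at the centre of its base

How it is judged:
By the outcome, as a careful person would: the job done as asked, in the order asked, and still so for the second after the job is handed in, with the robot touching nothing.
Of tube_1, tube_2, tube_3, tube_4 only 3 to 4 are there at a start; the rules pass over those that are not, and their reading is None.
At some moment in a run one of tube_1, tube_2, tube_3, tube_4 may be knocked a few centimetres aside while the robot is not near it.
Once in a run the grip may slacken for a moment while it holds something.
It also fails if it takes over 210 s, if anything falls off the work surface, if the arm or the gripper's body presses on something with over 40 N, if the wrist force passes 120 N, or if a joint passes its speed limit or range.

## Robot

A 6-joint arm with a two-finger parallel gripper is mounted at the origin on a cart in front of the work surface, level with it; the furniture and walls round the work are solid. World frame = base frame: x ahead of the robot, y to its left, z up, the work surface at z = 0. Lengths are in m, angles in rad, forces in N, time in s.
With the tool pointing down it reaches from about 0.425 to 0.95 m from the base axis. Payload 3.5 kg.
Tool frame: the origin (TCP) lies at the very end of the fingers, on their centre line; the grasp point (between the pads) lies 19 mm behind it; z points along the fingers, y is the line along which they close (so a half turn about z gives the same grasp; the last joint's range is limited). The gripper opens to 85 mm and grips with 20 to 120 N. Pads are 22 mm wide; open, the fingers measure 114 mm over their backs; the gripper's body (76 mm by 85 mm) begins 54 mm behind the grasp point. The pads swing forward as they close: fully open they stand 13 mm farther back than shut.
Start: joints at [-1.285, 0.286, 1.577, -0, 1.279, -0.15], TCP at [0.285, -0.612, 0.231] pointing down, gripper open.
Joint ranges: [-2.77, 2.77], [-0.9, 2.22], [0.21, 2.48], [-1.53, 4.67], [0.24, 2.81], [-2.84, 2.84]. Speed limits (rad/s): [2.79, 2.79, 3.14, 3.14, 3.14, 3.14].

## Interface

Orientations are given as a unit quaternion [w, x, y, z].
In Python, from station import ctrl gives the robot as it stands.
- The arm moves only by the tool pendant, called as name(argument=value, ...), one argument or row to a line, values as JSON. Schema: {"type":"object","properties":{"moves":{"type":"array","items":{"type":"object","properties":{"dx":{"type":"number"},"dy":{"type":"number"},"dz":{"type":"number"},"ax":{"type":"number"},"ay":{"type":"number"},"az":{"type":"number"}},"additionalProperties":false},"minItems":1,"maxItems":20},"aperture":{"type":"number"},"grip_force":{"type":"number"},"only":{"type":"string"},"quiet":{"type":"boolean"},"lines":{"type":"string"}},"required":["moves"],"additionalProperties":false}. moves is a list of rows, 1 to 20 of them, each an object with the fields dx, dy, dz (the shift in m), ax, ay, az (a rotation vector in rad); a field left out counts as zero; each row shifts and turns the commanded pose from where the row before left it, along the tool's axes as they then stand; what a row does not reach is not made up. A row lasts 1/12 s, in which the tool goes at most 0.0417 m and 0.125 rad, less where a joint would pass 70% of its speed; a pose out of reach is approached as far as the arm can. aperture is the finger opening in m, set as the call begins (left out keeps the last). The fingers move at their own pace and stop on an object; grip_force is the grip in N (left out, the last holds). Time passes only in rows, so rows that do not move let the fingers close. The tool returns the time, the measured TCP pose, the force, the opening and the grip force at its end. only (a regular expression) keeps the lines of the reply that match it, lines (a string "A,B") keeps lines A to B, and quiet returns only ok. Input that does not fit is refused with a message, and nothing moves.
- ctrl.observe(): the state, without advancing time (a new reading comes with each control period).
- ctrl.capture(name): name is "scene" or "top" or "wrist"; returns the picture (480x640x3 uint8, red, green, blue); there is no depth.
- ctrl.get_calibration(name): a dict with "fov_y" (degrees; the focal length in pixels is half the picture's height over the tangent of half this angle, whatever the lens; pixels are square), "cx", "cy" (the principal point, pixels), "R" (3x3) and "t" (3): a world point X has camera coordinates R X + t; the wrist camera has in their place "tool_from_camera" (4x4, takes a point from camera to tool coordinates, whose origin is the TCP and whose axes are the flange's). Camera axes: x right, y down, z forward; pixel columns grow to the right and rows downward; lengths in m; the calibration is good to about 2 mm. A picture is of the moment at which its call begins: read the wrist's pose just before it. get_calibration takes no time and is no camera call.
- ctrl.close_job(): hands the job in; it is judged then, once.
The state is a dict: "t": time; "joint_positions": joint angles; "dq": joint speeds; "effort": joint torques, N m; "ee_pos": TCP position; "orientation": TCP orientation; "force": force on the tool from outside, world axes, zero at the start; "torque": the same for the moment, N m; "width": finger opening in m; "grip_force": force on a finger pad.
Only numpy, scipy, OpenCV 4.12 (cv2) and the standard library are available. Lean on these libraries where they do the work, as an engineer would, in place of code of your own. Each camera call takes 0.05 s, during which the arm holds its last target. There are 200 camera calls.

## Working session

There is one attempt and no reset: what is moved stays moved. The work goes in short steps, Python scripts to look and compute and a tool call to move; the robot and the scene stay as the last step left them, time stands still between calls to the robot, and variables do not carry over. Pictures are saved under pics/ and viewed, at most 14 in all, crops included, and the job is handed in when it is done.

```bash
ls; mkdir -p pics
```

Run:
```python
from station import ctrl
import cv2,numpy as np
print(ctrl.observe())
for n in("scene","top"):
    im=ctrl.capture(n); cv2.imwrite(f"pics/{n}0.png",im[:,:,::-1])
    c=ctrl.get_calibration(n); print(n,c)
print(ctrl.get_calibration("wrist"))
```

```text
pics
station.py
{'t': 0.0, 'joint_positions': array([-1.28500589e+00,  2.87221333e-01,  1.57816319e+00, -3.13739748e-05,
        1.27858653e+00, -1.50013886e-01]), 'dq': array([ 1.30257551e-03,  1.70551535e-03,  1.22832592e-03, -2.75064893e-05,
       -1.26897202e-03, -1.96084085e-04]), 'effort': array([ 9.69159191e-04, -4.05981338e+01, -2.92625731e+01, -2.38465248e-05,
        5.86585971e-03, -4.61174565e-06]), 'ee_pos': array([ 0.28477061, -0.61127287,  0.22991753]), 'orientation': array([-1.18543915e-03,  9.76351441e-01,  2.16186145e-01, -9.56525783e-05]), 'force': array([-0.09838209, -0.4404571 ,  0.07953971]), 'torque': array([0.00815329, 0.00233843, 0.00389874]), 'grip_force': 0.0, 'width': 0.08496215150245214}
scene {'fov_y': 56.967165592050996, 'cx': 317.49459236645544, 'cy': 234.5197422055656, 'R': array([[-5.26807873e-01, -8.49984140e-01, -6.52779073e-04],
       [-3.74774496e-01,  2.32968980e-01, -8.97368114e-01],
       [ 7.62900742e-01, -4.72495942e-01, -4.41282270e-01]]), 't': array([0.39404919, 0.30602406, 0.53946994])}
top {'fov_y': 49.84023251893655, 'cx': 326.7223505069827, 'cy': 245.63458057233663, 'R': array([[-0.02867933, -0.99957424,  0.00537013],
       [-0.98817739,  0.02754206, -0.15082068],
       [ 0.15060857, -0.00963208, -0.98854655]]), 't': array([0.06331519, 0.6250653 , 1.47665303])}
{'fov_y': 64.95869417219208, 'cx': 316.97161300501483, 'cy': 241.09493569124837, 'tool_from_camera': array([[-6.98801899e-04, -9.61398614e-01, -2.75158529e-01,
         6.90052456e-02],
       [ 9.99999746e-01, -6.32433564e-04, -3.29922426e-04,
        -3.01965295e-04],
       [ 1.43167474e-04, -2.75158689e-01,  9.61398812e-01,
        -1.42301592e-01],
       [ 0.00000000e+00,  0.00000000e+00,  0.00000000e+00,
         1.00000000e+00]])}
```

View pics/top0.png

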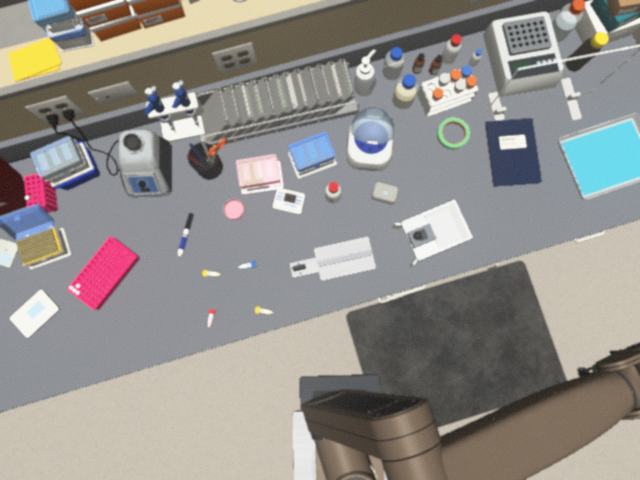

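View pics/scene0.png

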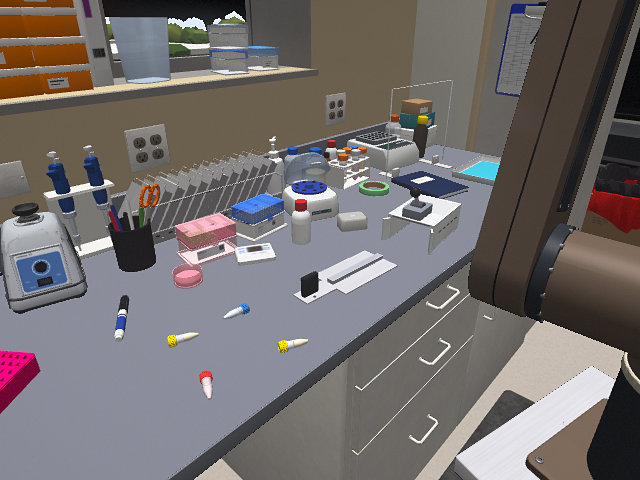

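The top view shows four tubes at about (211,273), (247,265), (211,318) and (263,310). The tray is at (345,258) with its fin at (300,268). The dryer is at (437,230) with its mouth to the left and its toggle at (418,235). The bottle, timer and brick stand behind the tray.

Create h.py:
```python
from station import ctrl
import cv2,numpy as np
from scipy.spatial.transform import Rotation as Ro
def rot(q): return Ro.from_quat([q[1],q[2],q[3],q[0]]).as_matrix()
def cam(n):
    c=ctrl.get_calibration(n); f=240/np.tan(np.radians(c["fov_y"]/2))
    K=np.array([[f,0,c["cx"]],[0,f,c["cy"]],[0,0,1]])
    if n=="wrist":
        s=ctrl.observe(); T=np.eye(4);T[:3,:3]=rot(s["orientation"]);T[:3,3]=s["ee_pos"]
        W=T@c["tool_from_camera"]; return K,W[:3,:3],W[:3,3]
    return K,c["R"].T,-c["R"].T@c["t"]
def snap(n,name):
    C=cam(n); im=ctrl.capture(n)[:,:,::-1].copy(); cv2.imwrite(f"pics/{name}.png",im); np.savez(f"pics/{name}.npz",K=C[0],R=C[1],p=C[2]); return im,C
def load(name):
    d=np.load(f"pics/{name}.npz"); return cv2.imread(f"pics/{name}.png"),(d["K"],d["R"],d["p"])
def ray(C,uv):
    uv=np.atleast_2d(np.float64(uv)); d=(C[1]@np.linalg.inv(C[0])@np.c_[uv,np.ones(len(uv))].T).T
    return d/np.linalg.norm(d,axis=1)[:,None]
def onz(C,uv,z):
    d=ray(C,uv); return C[2]+d*((z-C[2][2])/d[:,2])[:,None]
def px(C,X):
    q=(C[1].T@(np.atleast_2d(X)-C[2]).T).T; q=q@C[0].T; return q[:,:2]/q[:,2:]
def tri(C1,u1,C2,u2):
    A=np.zeros((3,3));b=np.zeros(3)
    for C,u in((C1,u1),(C2,u2)):
        d=ray(C,u)[0];P=np.eye(3)-np.outer(d,d);A+=P;b+=P@C[2]
    return np.linalg.solve(A,b)
def totool(dw):
    return rot(ctrl.observe()["orientation"]).T@np.array(dw)
```

Run:
```python
from h import *
C=cam("top")
for n,uv in dict(y1=(211,273),b=(247,265),r=(211,318),y2=(263,310),tray=(345,258),fin=(300,268),dry=(437,230),bottle=(333,190),timer=(290,200),brick=(385,192),edgeL=(100,384),edgeR=(500,276)).items(): print(n,onz(C,uv,0.0)[0].round(3))
W=cam("wrist");print(W[2],W[1].round(2))
print(rot(ctrl.observe()["orientation"]).round(3))
```

```text
y1 [0.56  0.396 0.   ]
b [0.581 0.288 0.   ]
r [0.426 0.396 0.   ]
y2 [0.445 0.241 0.   ]
tray [ 0.594 -0.009  0.   ]
fin [0.568 0.128 0.   ]
dry [ 0.673 -0.294  0.   ]
bottle [0.807 0.021 0.   ]
timer [0.779 0.154 0.   ]
brick [ 0.797 -0.14   0.   ]
edgeL [0.244 0.718 0.   ]
edgeR [ 0.526 -0.475  0.   ]
[ 0.34728987 -0.58221498  0.37237205] [[ 0.42 -0.87 -0.25]
 [-0.91 -0.41 -0.11]
 [-0.    0.27 -0.96]]
[[ 0.907  0.422 -0.001]
 [ 0.422 -0.907  0.002]
 [ 0.    -0.002 -1.   ]]
```

pendant(
  moves=[
    {"dx": 0.031,"dy": -0.0155,"dz": -0.009},
    {"dx": 0.031,"dy": -0.0155,"dz": -0.009},
    {"dx": 0.031,"dy": -0.0155,"dz": -0.009},
    {"dx": 0.031,"dy": -0.0155,"dz": -0.009},
    {"dx": 0.031,"dy": -0.0155,"dz": -0.009},
    {"dx": 0.031,"dy": -0.0155,"dz": -0.009},
    {"dx": 0.031,"dy": -0.0155,"dz": -0.009},
    {"dx": 0.031,"dy": -0.0155,"dz": -0.009},
    {"dx": 0.031,"dy": -0.0155,"dz": -0.009},
    {"dx": 0.031,"dy": -0.0155,"dz": -0.009},
    {"dx": 0.031,"dy": -0.0155,"dz": -0.009},
  ],
)

```text
t: 1.02
ee_pos: [0.5227, -0.3117, 0.3302]
orientation: [-0.0, 0.976, 0.216, -0.0]
force: [1.1, 0.2, -1.0]
width: 0.0855
grip_force: 0.0
```

pendant(
  moves=[
    {"dx": 0.0145,"dy": -0.0344},
    {"dx": 0.0145,"dy": -0.0344},
    {"dx": 0.0145,"dy": -0.0344},
    {"dx": 0.0145,"dy": -0.0344},
    {"dx": 0.0145,"dy": -0.0344},
    {"dx": 0.0145,"dy": -0.0344},
    {"dx": 0.0145,"dy": -0.0344},
    {"dx": 0.0145,"dy": -0.0344},
    {"dx": 0.0145,"dy": -0.0344},
    {"dx": 0.0145,"dy": -0.0344},
  ],
)

```text
t: 1.85
ee_pos: [0.5076, 0.0615, 0.3299]
orientation: [-0.0, 0.976, 0.216, -0.0]
force: [1.2, -0.7, 0.6]
width: 0.0855
grip_force: 0.0
```

Run:
```python
from h import *
snap("wrist","w1")
```

pendant(
  moves=[
    {"dx": 0.0145,"dy": -0.0344},
    {"dx": 0.0145,"dy": -0.0344},
    {"dx": 0.0145,"dy": -0.0344},
    {"dx": 0.0145,"dy": -0.0344},
    {"dx": 0.0145,"dy": -0.0344},
    {},
    {},
  ],
)

```text
t: 2.48
ee_pos: [0.5008, 0.2476, 0.3295]
orientation: [0.0, 0.976, 0.218, -0.001]
force: [0.0, -0.9, 0.3]
width: 0.0856
grip_force: 0.0
```

Run:
```python
from h import *
snap("wrist","w2")
```

```text
(no output)
```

View pics/w2.png

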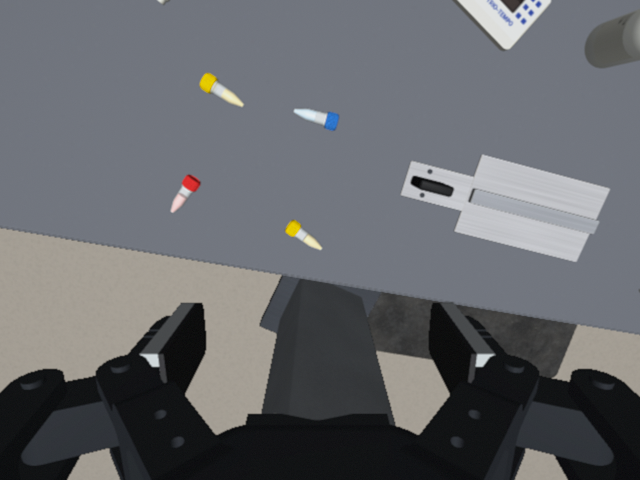

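View pics/w1.png

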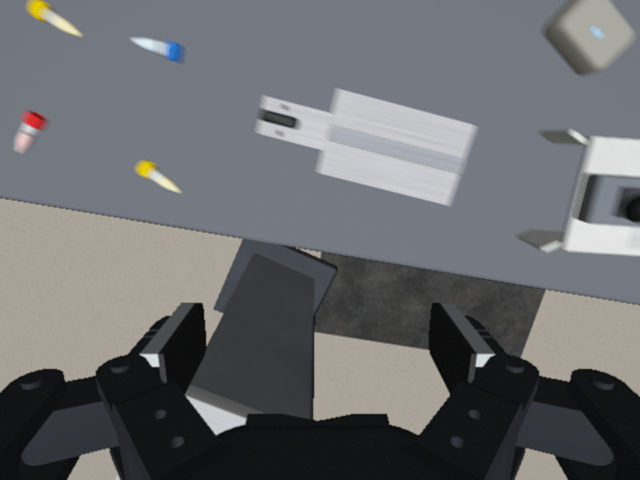

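The wrist picture w2 shows the tubes at (221,90) yellow, (317,118) blue, (185,194) red and (304,236) yellow. The tray is on the right, with its fin at (432,186). Picture w1 also shows the dryer mouth on the right, around (575,190). Next I'll measure these.

Add to h.py:
```python
def blobs(im,seeds,r=45):
    """tube silhouettes near seeds: (end1(cap), end2, centre) in px"""
    hsv=cv2.cvtColor(im,cv2.COLOR_BGR2HSV); bg=np.median(im[40:200,100:400].reshape(-1,3),0)
    m=(np.abs(im.astype(float)-bg).max(2)>32).astype(np.uint8)
    m=cv2.morphologyEx(m,cv2.MORPH_OPEN,np.ones((3,3),np.uint8))
    n,l,st,ce=cv2.connectedComponentsWithStats(m); out=[]
    for s in seeds:
        k=[i for i in range(1,n) if st[i,4]>60 and np.hypot(*(ce[i]-s))<r]
        if not k: out.append(None);continue
        k=min(k,key=lambda i:np.hypot(*(ce[i]-s)))
        P=np.argwhere(l==k)[:,::-1].astype(float); c=P.mean(0); a=np.linalg.svd(P-c,full_matrices=False)[2][0]
        q=(P-c)@a; b=np.array([-a[1],a[0]]); w=(P-c)@b
        S=hsv[P[:,1].astype(int),P[:,0].astype(int),1].astype(float)
        if (q*(S>150)).sum()<0: a=-a;q=-q;b=-b;w=-w
        lo,hi=q.min()-.5,q.max()+.5; o=(w.max()+w.min())/2
        out.append((c+a*hi+b*o,c+a*lo+b*o,c+a*(hi+lo)/2+b*o,w.max()-w.min()+1))
    return out
```

Run:
```python
from h import *
im,C=load("w2")
for B in blobs(im,[(221,90),(317,118),(185,194),(304,236)]):
    X=onz(C,B[:3],.009); d=X[0]-X[1]; print(X[2].round(4),"yaw",np.degrees(np.arctan2(d[1],d[0])).round(1),"len",np.linalg.norm(d).round(4),B[3])
# tray: contour of bright
def tray(im,C,roi):
    g=cv2.cvtColor(im,cv2.COLOR_BGR2HSV)
    m=((g[:,:,2]>150)&(g[:,:,1]<40)).astype(np.uint8); k=np.zeros_like(m); x0,y0,x1,y1=roi;k[y0:y1,x0:x1]=m[y0:y1,x0:x1]
    c=max(cv2.findContours(k,0,2)[0],key=cv2.contourArea); ap=cv2.approxPolyDP(c,6,True)[:,0]
    print(ap.tolist()); print(onz(C,ap,.004).round(4))
tray(im,C,(395,140,625,280))
for n,z in(("w1",.004),):
    im,C=load(n); tray(im,C,(240,80,490,215))
im,C=load("w1")
print(onz(C,[(586,138),(565,247)],.07))
```

```text
[0.5578 0.3953 0.009 ] yaw 82.3 len 0.0557 19.59404439891547
[0.5789 0.2868 0.009 ] yaw -80.1 len 0.0535 18.858887109087867
[0.4272 0.3962 0.009 ] yaw -13.4 len 0.0571 18.448718702819416
[0.4414 0.2381 0.009 ] yaw 77.4 len 0.0552 17.220929357227668
[[411, 161], [401, 195], [460, 210], [455, 231], [572, 261], [594, 232], [609, 190], [483, 154], [473, 177]]
[[ 0.5818  0.1596  0.004 ]
 [ 0.5401  0.1507  0.004 ]
 [ 0.555   0.0742  0.004 ]
 [ 0.5287  0.0658  0.004 ]
 [ 0.5588 -0.094   0.004 ]
 [ 0.6033 -0.0962  0.004 ]
 [ 0.6553 -0.0803  0.004 ]
 [ 0.6261  0.0848  0.004 ]
 [ 0.5973  0.0812  0.004 ]]
[[262, 95], [261, 107], [299, 124], [257, 120], [255, 130], [319, 149], [317, 172], [450, 205], [476, 126], [338, 88], [329, 112]]
[[ 0.5817  0.1669  0.004 ]
 [ 0.569   0.1629  0.004 ]
 [ 0.5704  0.1147  0.004 ]
 [ 0.5536  0.1616  0.004 ]
 [ 0.5421  0.1594  0.004 ]
 [ 0.5543  0.081   0.004 ]
 [ 0.5284  0.0716  0.004 ]
 [ 0.5616 -0.0973  0.004 ]
 [ 0.6569 -0.0769  0.004 ]
 [ 0.6257  0.0901  0.004 ]
 [ 0.5976  0.0882  0.004 ]]
[[ 0.68222468 -0.16206302  0.07      ]
 [ 0.57580329 -0.21110421  0.07      ]]
```

Add to h.py:
```python
def yaw():
    x=rot(ctrl.observe()["orientation"])[:,0]; return np.degrees(np.arctan2(x[1],x[0]))
def plan(x,y,z,yw):
    """rotation rz (tool) to do, then translation in turned tool axes"""
    p=ctrl.observe()["ee_pos"]; d=np.array([x,y,z])-p; a=np.radians(yw)
    rz=-(np.radians(yw-yaw())+np.pi)%(2*np.pi)-np.pi
    rz=-((np.radians(yw-yaw())+np.pi)%(2*np.pi)-np.pi)
    print("rz %.3f  tool d %.4f %.4f %.4f"%(rz,d[0]*np.cos(a)+d[1]*np.sin(a),d[0]*np.sin(a)-d[1]*np.cos(a),-d[2]))
def closetube(name,xy):
    im,C=snap("wrist",name); B=blobs(im,px(C,[[*xy,.009]]),60)[0]
    X=onz(C,B[:3],.009); d=X[0]-X[1]; print(X[2].round(4),"yaw",np.degrees(np.arctan2(d[1],d[0])).round(1),"len",np.linalg.norm(d).round(4),"pxc",B[2].round(1)); return C,B
```

```text
(no output)
```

pendant(
  moves=[
    {"dz": 0.022,"az": -0.1138},
    {"dz": 0.022,"az": -0.1138},
    {"dz": 0.022,"az": -0.1138},
    {"dz": 0.022,"az": -0.1138},
    {"dz": 0.022,"az": -0.1138},
    {"dz": 0.022,"az": -0.1138},
    {"dz": 0.022,"az": -0.1138},
    {"dz": 0.022,"az": -0.1138},
    {"dx": -0.011,"dy": -0.028},
    {"dx": -0.011,"dy": -0.028},
    {},
    {},
  ],
  aperture=0.045,
)

```text
t: 3.53
ee_pos: [0.4411, 0.2357, 0.1537]
orientation: [-0.0, 0.782, 0.623, -0.001]
force: [0.4, -0.4, 0.4]
width: 0.0449
grip_force: 0.0
```

Run:
```python
from h import *
C,B=closetube("c1",(.4414,.2381)); im2,C2=load("w2"); b=blobs(im2,[(304,236)])[0]
print("height check (mid, tube)",tri(C,B[2],C2,b[2]), tri(C,B[0],C2,b[0]))
plan(.4414,.2381,.004,77.4)
```

```text
[0.4423 0.2388 0.009 ] yaw 77.9 len 0.0545 pxc [318.8 221.5]
height check (mid, tube) [0.4421087  0.23863767 0.01042539] [0.44789752 0.26489652 0.01088918]
rz -0.006  tool d 0.0017 -0.0016 0.1507
```

pendant(
  moves=[
    {"dx": 0.0033,"dy": 0.0005,"dz": 0.03},
    {"dz": 0.04},
    {"dz": 0.04},
    {"dz": 0.03},
    {"dz": 0.0095},
    {},
    {},
  ],
)

```text
t: 4.17
ee_pos: [0.445, 0.2404, 0.006]
orientation: [0.0, 0.782, 0.623, 0.001]
force: [-0.4, -0.1, 1.2]
width: 0.0447
grip_force: 0.0
```

pendant(
  moves=[
    {},
    {},
    {},
    {},
    {},
    {},
  ],
  aperture=0.01,
  grip_force=40,
)

```text
t: 4.67
ee_pos: [0.4455, 0.241, 0.0074]
orientation: [0.001, 0.782, 0.624, 0.002]
force: [0.7, -0.1, 6.7]
width: 0.0139
grip_force: 42.2
```

pendant(
  moves=[
    {"dz": -0.03},
    {"dz": -0.03},
    {"dz": -0.03},
  ],
)

```text
t: 4.92
ee_pos: [0.4426, 0.2402, 0.0959]
orientation: [-0.0, 0.782, 0.623, -0.0]
force: [0.5, 0.3, -0.1]
width: 0.0141
grip_force: 41.3
```

Run:
```python
from h import *
snap("wrist","c2")
plan(.591,-.006,.09,10.4)
```

```text
rz 1.165  tool d 0.0968 0.2697 0.0130
```

Run:
```python
from h import *
im,C=load("c2"); cv2.imwrite("pics/c2z.png",cv2.resize(im[200:480,180:460],None,fx=2.1,fy=2.1))
```

```text
(no output)
```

View pics/c2z.png

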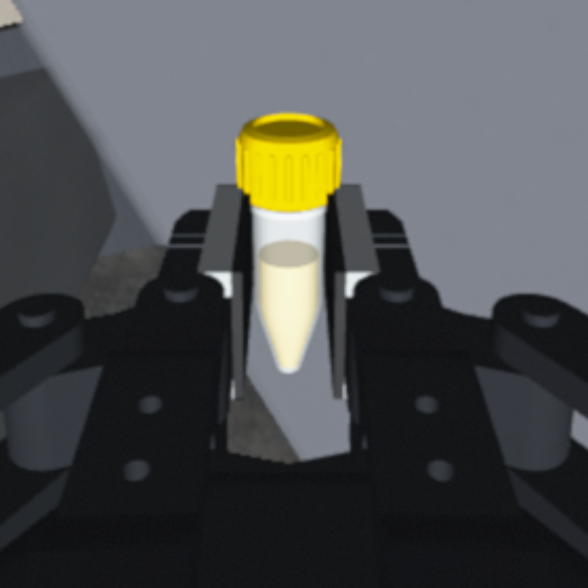

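The tube is held square between the pads. Its cap end is at full-frame pixel (317.6,255) and its tip at (317,378).

Add to h.py:
```python
def intool(name,uv,zt):
    """points at tool-z zt for pixels of wrist picture"""
    c=ctrl.get_calibration("wrist"); K=load(name)[1][0]; T=c["tool_from_camera"]
    uv=np.atleast_2d(np.float64(uv)); d=(T[:3,:3]@np.linalg.inv(K)@np.c_[uv,np.ones(len(uv))].T).T
    return T[:3,3]+d*((zt-T[2,3])/d[:,2])[:,None]
```

Run:
```python
from h import *
print(intool("c2",[(317.6,255),(317.6,300),(317,378)],-.002), intool("c2",[(317.6,255)],-.010))
# tray again, fin and bar from c1-like pics: fit rect sides in w2
im,C=load("w2")
g=cv2.cvtColor(im,cv2.COLOR_BGR2GRAY); print(px(C,[[.592,-.006,.014]]))
```

```text
[[ 0.02374736 -0.00060734 -0.002     ]
 [ 0.00458045 -0.00061196 -0.002     ]
 [-0.03210166 -0.00087999 -0.002     ]] [[ 0.0263583  -0.00061809 -0.01      ]]
[[534.3745393  212.02462848]]
```

pendant(
  moves=[
    {"dz": -0.014,"az": 0.1165},
    {"dz": -0.014,"az": 0.1165},
    {"dz": -0.014,"az": 0.1165},
    {"dz": -0.014,"az": 0.1165},
    {"dz": -0.014,"az": 0.1165},
    {"dz": -0.014,"az": 0.1165},
    {"dz": -0.014,"az": 0.1165},
    {"dz": -0.014,"az": 0.1165},
    {"dz": -0.014,"az": 0.1165},
    {"dz": -0.014,"az": 0.1165},
    {"dx": 0.0103,"dy": 0.0368},
    {"dx": 0.0103,"dy": 0.0368},
    {"dx": 0.0103,"dy": 0.0368},
    {"dx": 0.0103,"dy": 0.0368},
    {"dx": 0.0103,"dy": 0.0368},
    {"dx": 0.0103,"dy": 0.0368},
    {"dx": 0.0103,"dy": 0.0368},
    {},
    {},
  ],
)

```text
t: 6.55
ee_pos: [0.5609, -0.0017, 0.2349]
orientation: [-0.0, 0.996, 0.089, 0.0]
force: [-0.8, 0.4, -0.5]
width: 0.0138
grip_force: 41.3
```

Run:
```python
from h import *
im,C=snap("wrist","t1"); print(px(C,[[.592,-.006,.014]]))
```

```text
[[327.37356793 175.78906012]]
```

View pics/t1.png

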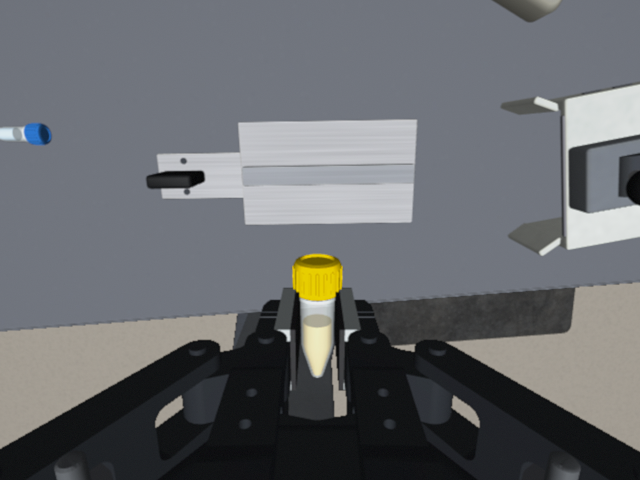

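The tray sheet's corners are at (239,122), (417,119), (413,222) and (244,224). The bar runs along rows 166–185. The dryer's front roof edge runs from (562,100) to (566,248).

Add to h.py:
```python
def sheet(name,roi):
    im,C=load(name); g=cv2.cvtColor(im,cv2.COLOR_BGR2GRAY); x0,y0,x1,y1=roi
    m=np.zeros_like(g); m[y0:y1,x0:x1]=(cv2.medianBlur(g,3)[y0:y1,x0:x1]>130)
    c=max(cv2.findContours(m,0,2)[0],key=cv2.contourArea); return im,C,m,c
```

Run:
```python
from h import *
im,C,m,c=sheet("t1",(236,110,430,235))
r=cv2.boxPoints(cv2.minAreaRect(c)); 
H=onz(C,c[:,0].astype(float),.004)[:,:2]; R=cv2.minAreaRect(np.float32(H*1000)); print("sheet rect mm",R)
ap=cv2.approxPolyDP(c,5,True)[:,0]; print(ap.tolist(),onz(C,ap,.004).round(4).tolist())
# bar: bluish-darker strip; print profile along column 330 and rows
hsv=im.astype(int)
for col in (300,380): print([ (r,*im[r,col]) for r in range(160,192,2)])
```

```text
sheet rect mm ((592.5296630859375, -3.1934280395507812), (100.3193588256836, 176.5710906982422), 11.05455493927002)
[[417, 120], [239, 122], [236, 197], [243, 199], [244, 222], [410, 222]] [[0.6571, -0.0801, 0.004], [0.6258, 0.0849, 0.004], [0.5544, 0.0793, 0.004], [0.5536, 0.0722, 0.004], [0.5304, 0.0683, 0.004], [0.5601, -0.0975, 0.004]]
[(160, np.uint8(199), np.uint8(195), np.uint8(193)), (162, np.uint8(201), np.uint8(197), np.uint8(195)), (164, np.uint8(190), np.uint8(185), np.uint8(184)), (166, np.uint8(137), np.uint8(134), np.uint8(130)), (168, np.uint8(181), np.uint8(174), np.uint8(170)), (170, np.uint8(181), np.uint8(173), np.uint8(169)), (172, np.uint8(175), np.uint8(168), np.uint8(164)), (174, np.uint8(177), np.uint8(169), np.uint8(164)), (176, np.uint8(178), np.uint8(170), np.uint8(166)), (178, np.uint8(176), np.uint8(169), np.uint8(165)), (180, np.uint8(175), np.uint8(167), np.uint8(163)), (182, np.uint8(174), np.uint8(166), np.uint8(162)), (184, np.uint8(160), np.uint8(156), np.uint8(153)), (186, np.uint8(200), np.uint8(195), np.uint8(193)), (188, np.uint8(202), np.uint8
[... 207 characters left out ...]
t8(140), np.uint8(138)), (166, np.uint8(178), np.uint8(172), np.uint8(167)), (168, np.uint8(180), np.uint8(172), np.uint8(168)), (170, np.uint8(173), np.uint8(167), np.uint8(162)), (172, np.uint8(172), np.uint8(165), np.uint8(160)), (174, np.uint8(174), np.uint8(166), np.uint8(162)), (176, np.uint8(178), np.uint8(171), np.uint8(166)), (178, np.uint8(175), np.uint8(167), np.uint8(163)), (180, np.uint8(175), np.uint8(167), np.uint8(163)), (182, np.uint8(178), np.uint8(171), np.uint8(168)), (184, np.uint8(184), np.uint8(180), np.uint8(178)), (186, np.uint8(203), np.uint8(198), np.uint8(195)), (188, np.uint8(202), np.uint8(197), np.uint8(195)), (190, np.uint8(202), np.uint8(197), np.uint8(195))]
```

Run:
```python
from h import *
print(onz(*(lambda C:(C,[(300,167.),(300,184),(380,165.),(380,183.)]))(load("t1")[1]),.014).round(4))
def bar(n,roi):
    im,C=load(n); g=cv2.cvtColor(im,cv2.COLOR_BGR2GRAY); m=((g>150)&(g<184)).astype(np.uint8); k=np.zeros_like(m);x0,y0,x1,y1=roi;k[y0:y1,x0:x1]=m[y0:y1,x0:x1]
    k=cv2.morphologyEx(k,cv2.MORPH_OPEN,np.ones((5,5),np.uint8)); c=max(cv2.findContours(k,0,2)[0],key=cv2.contourArea)
    r=cv2.minAreaRect(c); b=cv2.boxPoints(r); print(n,r); b=b[np.argsort(b[:,0])]
    return C,(b[:2].mean(0),b[2:].mean(0))
C1,e1=bar("t1",(236,125,425,220)); C2,e2=bar("w2",(455,150,612,265))
for a,b in zip(e1,e2): X=tri(C1,a,C2,b); print("bar end",X, onz(C1,a,.014))
# fin from two views: dark blob top centroid later; tip
```

```text
[[ 0.5955  0.0211  0.014 ]
 [ 0.5797  0.0184  0.014 ]
 [ 0.6107 -0.0532  0.014 ]
 [ 0.5942 -0.057   0.014 ]]
t1 ((327.52886962890625, 175.3433074951172), (19.0445499420166, 171.24472045898438), 89.10482788085938)
w2 ((534.4498291015625, 211.19390869140625), (127.09430694580078, 16.77564811706543), 14.500167846679688)
bar end [0.57723612 0.0741009  0.01503009] [[0.57678709 0.07420279 0.014     ]]
bar end [ 0.60832552 -0.08580709  0.01512664] [[ 0.60806137 -0.08617276  0.014     ]]
```

Add to h.py:
```python
TC=np.array([.5928,-.006]); TY=10.7
def slot(s,off,z):
    a=np.radians(TY); p=TC+s*np.array([np.sin(a),-np.cos(a)])+off*np.array([np.cos(a),np.sin(a)]); plan(*p,z,TY)
```

Run:
```python
from h import *
slot(.066,.0034,.06)
```

```text
rz -0.007  tool d 0.0342 0.0775 0.1748
```

pendant(
  moves=[
    {"dx": 0.0114,"dy": 0.0258,"dz": 0.02,"az": -0.007},
    {"dx": 0.0114,"dy": 0.0258,"dz": 0.03},
    {"dx": 0.0114,"dy": 0.0258,"dz": 0.03},
    {"dz": 0.036},
    {"dz": 0.036},
    {"dz": 0.022},
    {},
    {},
    {},
  ],
)

```text
t: 7.35
ee_pos: [0.6097, -0.069, 0.063]
orientation: [0.001, 0.996, 0.095, 0.002]
force: [0.3, -0.3, 0.1]
width: 0.0136
grip_force: 41.3
```

Run:
```python
from h import *
slot(.066,.0034,.0215)
```

```text
rz 0.003  tool d -0.0015 0.0009 0.0415
```

pendant(
  moves=[
    {"dx": -0.0015,"dy": 0.0009,"dz": 0.02},
    {"dz": 0.012},
    {"dz": 0.006},
    {"dz": 0.003},
    {},
    {},
    {},
  ],
)

```text
t: 7.93
ee_pos: [0.6079, -0.0709, 0.0214]
orientation: [0.0, 0.996, 0.094, 0.001]
force: [-2.1, 1.3, 6.7]
width: 0.0139
grip_force: 42.0
```

Run:
```python
from h import *
slot(.066,.0034,.0215)
```

```text
rz 0.001  tool d 0.0006 -0.0006 -0.0001
```

pendant(
  moves=[
    {},
    {},
    {},
    {},
  ],
  aperture=0.028,
)

```text
t: 8.27
ee_pos: [0.607, -0.071, 0.0195]
orientation: [-0.0, 0.996, 0.094, -0.0]
force: [-0.1, 0.2, 0.2]
width: 0.0275
grip_force: 0.0
```

pendant(
  moves=[
    {"dz": -0.02},
    {"dz": -0.03},
    {"dz": -0.03},
    {"dx": -0.02,"dz": -0.03},
    {"dx": -0.02,"dz": -0.03},
    {},
    {},
  ],
)

```text
t: 8.85
ee_pos: [0.5687, -0.079, 0.1624]
orientation: [0.001, 0.996, 0.094, 0.002]
force: [0.4, 0.2, -0.1]
width: 0.0281
grip_force: 0.0
```

Run:
```python
from h import *
im,C=snap("wrist","p1"); cv2.imwrite("pics/p1z.png",im)
snap("top","top1")
plan(.5789,.2868,.15,100)
```

```text
rz -1.557  tool d 0.3576 0.0747 0.0089
```

View pics/p1.png

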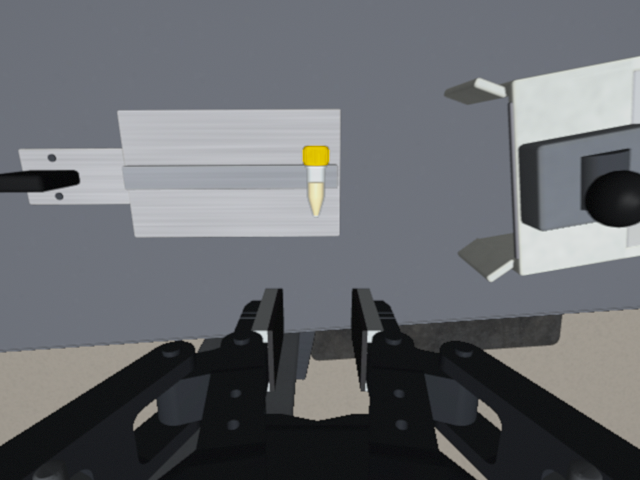

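The tube lies crosswise on the bar, cap at (316,155) and tip at (316,216). I'll compute how evenly it overhangs.

Add to h.py:
```python
def ontray(name,uvcap,uvtip,z=.0235):
    C=load(name)[1]; a=np.radians(TY); ux=np.array([np.sin(a),-np.cos(a)]);uy=np.array([np.cos(a),np.sin(a)])
    for uv in (uvcap,uvtip):
        d=onz(C,uv,z)[0,:2]-TC; print("tray x,y",(d@ux).round(4),(d@uy).round(4))
```

Run:
```python
from h import *
ontray("p1",(316,147.5),(316,216.5)); C=load("p1")[1]
a=np.radians(TY)
for uv in((130,166),(130,189),(330,166),(330,187)): 
    d=onz(C,uv,.014)[0,:2]-TC; print(d@[np.cos(a),np.sin(a)], d@[np.sin(a),-np.cos(a)])
```

```text
tray x,y 0.0667 0.0224
tray x,y 0.0667 -0.0287
0.008435210244240827 -0.07436374512962315
-0.009005074962035614 -0.07670052762608463
0.008427535506113892 0.07731633777822015
-0.007493351129932517 0.07746742032227806
```

pendant(
  moves=[
    {"dx": 0.02,"dz": 0.03},
    {"dx": 0.02,"dz": 0.03},
    {"dz": 0.03},
    {"dz": 0.03},
    {"dz": 0.018},
    {"dz": 0.002},
    {},
  ],
)

```text
t: 9.53
ee_pos: [0.6055, -0.0703, 0.0164]
orientation: [-0.001, 0.996, 0.094, -0.003]
force: [-0.8, -0.2, -0.1]
width: 0.0279
grip_force: 0.0
```

pendant(
  moves=[
    {},
    {},
    {},
    {},
  ],
  aperture=0.01,
)

```text
t: 9.87
ee_pos: [0.6073, -0.071, 0.0203]
orientation: [0.0, 0.996, 0.094, 0.0]
force: [-0.1, -0.8, -0.1]
width: 0.0143
grip_force: 43.2
```

pendant(
  moves=[
    {"dz": -0.006},
    {"dz": -0.002},
    {"dx": 0.0032},
    {},
    {"dz": 0.005},
    {"dz": 0.003},
    {},
    {},
  ],
)

```text
t: 10.53
ee_pos: [0.6098, -0.0702, 0.0191]
orientation: [-0.0, 0.996, 0.094, -0.001]
force: [0.6, -0.6, -0.7]
width: 0.014
grip_force: 43.3
```

pendant(
  moves=[
    {},
    {},
    {},
    {},
  ],
  aperture=0.028,
)

```text
t: 10.87
ee_pos: [0.6103, -0.0704, 0.0199]
orientation: [0.0, 0.996, 0.094, 0.0]
force: [0.1, 0.5, -1.0]
width: 0.028
grip_force: 0.0
```

pendant(
  moves=[
    {"dz": -0.02},
    {"dz": -0.03},
    {"dz": -0.03},
    {"dx": -0.02,"dz": -0.03},
    {"dx": -0.02,"dz": -0.03},
    {},
    {},
  ],
)

```text
t: 11.45
ee_pos: [0.5719, -0.0784, 0.1627]
orientation: [0.001, 0.996, 0.094, 0.003]
force: [0.4, 0.2, -0.4]
width: 0.0278
grip_force: 0.0
```

```bash
python3 - <<'E'
from h import *
im,C=snap("wrist","p2")
b=blobs(im,[(316,180)],40)[0]; 
h=cv2.cvtColor(im,cv2.COLOR_BGR2HSV); m=(h[:,:,1]>60)&(h[:,:,2]>150); m[:120]=0;m[240:]=0;m[:,:280]=0;m[:,350:]=0; P=np.argwhere(m); print(P.min(0),P.max(0))
r0,r1=P[:,0].min(),P[:,0].max()+1;c=P[:,1].mean(); ontray("p2",(c,r0),(c,r1))
plan(.5789,.2868,.15,100)
E
```

```text
[145 302] [213 328]
tray x,y 0.066 0.0274
tray x,y 0.066 -0.0235
rz -1.557  tool d 0.3579 0.0710 0.0106
```

pendant(
  moves=[
    {"az": -0.12},
    {"az": -0.12},
    {"az": -0.12},
    {"az": -0.12},
    {"az": -0.12},
    {"az": -0.12},
    {"az": -0.12},
    {"az": -0.12},
    {"az": -0.12},
    {"az": -0.12},
    {"az": -0.12},
    {"az": -0.12},
    {"az": -0.117},
  ],
  aperture=0.045,
)

```text
t: 12.58
ee_pos: [0.5702, -0.0774, 0.1571]
orientation: [-0.002, 0.641, 0.768, -0.001]
force: [0.5, 0.2, 0.7]
width: 0.0451
grip_force: 0.0
```

pendant(
  moves=[
    {"dx": 0.0358,"dy": 0.0071},
    {"dx": 0.0358,"dy": 0.0071},
    {"dx": 0.0358,"dy": 0.0071},
    {"dx": 0.0358,"dy": 0.0071},
    {"dx": 0.0358,"dy": 0.0071},
    {"dx": 0.0358,"dy": 0.0071},
    {"dx": 0.0358,"dy": 0.0071},
    {"dx": 0.0358,"dy": 0.0071},
    {"dx": 0.0358,"dy": 0.0071},
    {"dx": 0.0358,"dy": 0.0071,"dz": 0.01},
    {},
    {},
    {},
  ],
)

```text
t: 13.67
ee_pos: [0.578, 0.2868, 0.1475]
orientation: [-0.001, 0.643, 0.766, -0.002]
force: [0.4, -0.4, -0.8]
width: 0.045
grip_force: 0.0
```

Run:
```python
from h import *
C,B=closetube("c3",(.5789,.2868)); im2,C2=load("w2"); b=blobs(im2,[(317,118)])[0]
print("tri",tri(C,B[2],C2,b[2])); X=onz(C,B[2],.009)[0]; d=onz(C,B[:2],.009); d=d[0]-d[1]; t=np.degrees(np.arctan2(d[1],d[0])); print(t); plan(X[0],X[1],.005,t if t>0 else t+180)
```

```text
[0.5791 0.2861 0.009 ] yaw -80.2 len 0.0547 pxc [320.1 229. ]
tri [0.57891176 0.28671224 0.01148218]
-80.22062201444372
rz 0.003  tool d -0.0002 0.0006 0.1433
```

pendant(
  moves=[
    {"dy": 0.0006,"dz": 0.035},
    {"dz": 0.035},
    {"dz": 0.035},
    {"dz": 0.022},
    {"dz": 0.01},
    {"dz": 0.003},
    {},
    {},
    {},
  ],
)

```text
t: 14.47
ee_pos: [0.5813, 0.2875, 0.0125]
orientation: [0.001, 0.643, 0.766, 0.002]
force: [-0.1, 0.0, 0.9]
width: 0.0448
grip_force: 0.0
```

pendant(
  moves=[
    {},
    {},
    {},
    {},
    {},
  ],
  aperture=0.01,
)

```text
t: 14.88
ee_pos: [0.5804, 0.2876, 0.0113]
orientation: [0.001, 0.643, 0.766, 0.001]
force: [0.1, -0.7, 4.8]
width: 0.0139
grip_force: 41.3
```

pendant(
  moves=[
    {"dz": -0.03},
    {"dz": -0.03},
    {"dz": -0.03},
    {},
    {},
    {},
  ],
)

```text
t: 15.38
ee_pos: [0.5786, 0.287, 0.0988]
orientation: [-0.0, 0.643, 0.766, -0.001]
force: [-0.3, -0.2, -0.4]
width: 0.0135
grip_force: 40.7
```

```bash
python3 - <<'E'
from h import *
im,C=snap("wrist","c4"); h=cv2.cvtColor(im,cv2.COLOR_BGR2HSV)
m=im.min(2)>140;m|=(h[:,:,1]>120)&(im.max(2)>90)
k=np.zeros_like(m);k[230:420,290:345]=m[230:420,290:345];P=np.argwhere(k);print(P.min(0),P.max(0))
e=intool("c4",[(317.5,P[:,0].min()),(317.5,P[:,0].max()+1)],-.004);print(e)
slot(.022,0,.06)
E
```

```text
[249 290] [415 344]
[[ 0.02716436 -0.00066834 -0.004     ]
 [-0.04969989 -0.00069237 -0.004     ]]
rz 1.559  tool d -0.0399 0.3124 0.0378
```

Run:
```python
from h import *
im,C=load("c4"); cv2.imwrite("pics/c4z.png",cv2.resize(im[230:430,250:390],None,fx=3,fy=3))
```

pendant(
  moves=[
    {"dz": -0.005,"az": 0.12},
    {"dz": -0.005,"az": 0.12},
    {"dz": -0.005,"az": 0.12},
    {"dz": -0.005,"az": 0.12},
    {"dz": -0.005,"az": 0.12},
    {"dz": -0.005,"az": 0.12},
    {"dz": -0.005,"az": 0.12},
    {"dz": -0.005,"az": 0.12},
    {"dz": -0.005,"az": 0.12},
    {"dz": -0.005,"az": 0.12},
    {"az": 0.12},
    {"az": 0.12},
    {"az": 0.119},
  ],
)

```text
t: 16.52
ee_pos: [0.5781, 0.2867, 0.1472]
orientation: [0.0, 0.996, 0.09, -0.002]
force: [1.0, 0.2, 0.4]
width: 0.0134
grip_force: 40.7
```

pendant(
  moves=[
    {"dx": -0.0044,"dy": 0.0347},
    {"dx": -0.0044,"dy": 0.0347},
    {"dx": -0.0044,"dy": 0.0347},
    {"dx": -0.0044,"dy": 0.0347},
    {"dx": -0.0044,"dy": 0.0347},
    {"dx": -0.0044,"dy": 0.0347},
    {"dx": -0.0044,"dy": 0.0347},
    {"dx": -0.0044,"dy": 0.0347},
    {"dx": -0.0044,"dy": 0.0347},
    {"dz": 0.03},
    {"dz": 0.03},
    {"dz": 0.02},
    {},
    {},
    {},
    {},
  ],
)

```text
t: 17.85
ee_pos: [0.5995, -0.0271, 0.0715]
orientation: [0.0, 0.996, 0.093, 0.001]
force: [-0.1, 0.0, 0.3]
width: 0.0137
grip_force: 40.7
```

View pics/c4z.png

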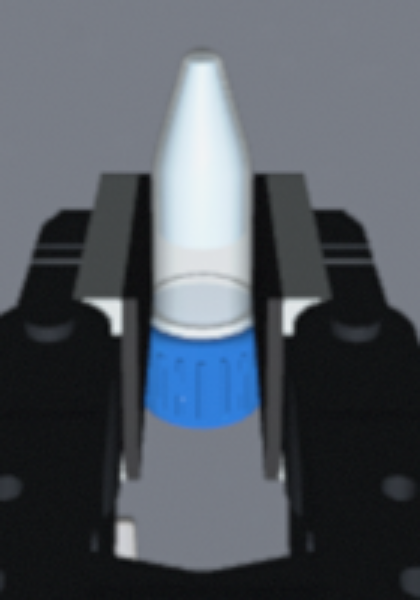

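The tube is held. Its tip is at full-frame row 246 and its cap end at row 373.

Run:
```python
from h import *
for z in (-.002,.002): e=intool("c4",[(317.5,246),(317.5,373)],z); print(e[:,0],e[:,0].mean())
slot(.022,.0016,.0255)
```

```text
[ 0.02681013 -0.03022651] -0.0017081926137695568
[ 0.02560864 -0.03305409] -0.0037227253620508265
rz -0.000  tool d -0.0011 0.0000 0.0460
```

pendant(
  moves=[
    {"dz": 0.02},
    {"dz": 0.015},
    {"dz": 0.007},
    {"dz": 0.003},
    {},
    {},
    {},
  ],
)

```text
t: 18.43
ee_pos: [0.5992, -0.0272, 0.026]
orientation: [0.0, 0.996, 0.093, 0.001]
force: [-0.2, -0.1, 0.6]
width: 0.0138
grip_force: 40.7
```

Run:
```python
from h import *
slot(.022,.0025,.0255)
```

```text
rz -0.000  tool d 0.0001 -0.0000 0.0005
```

pendant(
  moves=[
    {"dz": 0.001},
    {"dz": 0.0005},
    {},
    {},
  ],
)

```text
t: 18.77
ee_pos: [0.5993, -0.0272, 0.0253]
orientation: [0.0, 0.996, 0.093, 0.001]
force: [-1.9, 1.2, 5.8]
width: 0.0139
grip_force: 41.3
```

pendant(
  moves=[
    {},
    {},
    {},
    {},
  ],
  aperture=0.028,
)

```text
t: 19.1
ee_pos: [0.5981, -0.027, 0.0231]
orientation: [-0.0, 0.996, 0.093, -0.0]
force: [-0.0, 0.8, -0.3]
width: 0.0277
grip_force: 0.0
```

pendant(
  moves=[
    {"dz": -0.02},
    {"dz": -0.03},
    {"dz": -0.03},
    {"dx": -0.02,"dz": -0.03},
    {"dx": -0.02,"dz": -0.03},
    {},
    {},
    {},
  ],
)

```text
t: 19.77
ee_pos: [0.5587, -0.0344, 0.1628]
orientation: [-0.0, 0.996, 0.093, -0.0]
force: [-0.7, 0.1, 0.0]
width: 0.0282
grip_force: 0.0
```

```bash
python3 - <<'E'
from h import *
im,C=snap("wrist","p3"); cv2.imwrite("pics/p3z.png",cv2.resize(im[90:250,100:400],None,fx=2.6,fy=2.6))
plan(.5578,.3953,.15,82.3)
E
```

```text
rz -1.250  tool d 0.4256 -0.0581 0.0118
```

View pics/p3z.png

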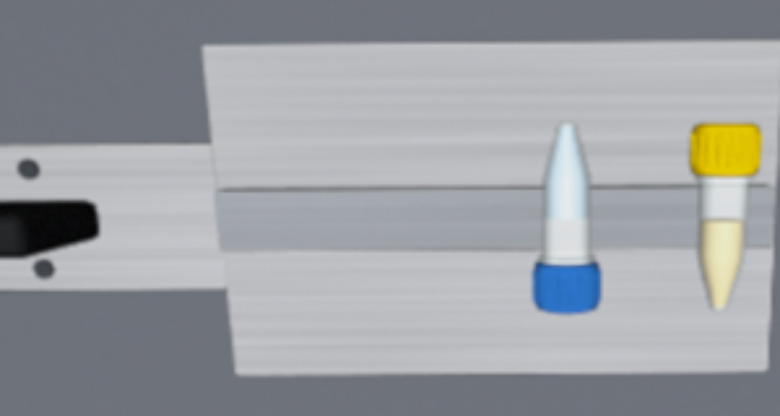

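Both tubes are centred: blue spans crop rows 123–313 and yellow 124–309, against bar rows 188–250. The tube at (.558,.395) is next.

pendant(
  moves=[
    {"az": -0.1136},
    {"az": -0.1136},
    {"az": -0.1136},
    {"az": -0.1136},
    {"az": -0.1136},
    {"az": -0.1136},
    {"az": -0.1136},
    {"az": -0.1136},
    {"az": -0.1136},
    {"az": -0.1136},
    {"az": -0.1136},
  ],
  aperture=0.045,
)

```text
t: 20.73
ee_pos: [0.5583, -0.0341, 0.1607]
orientation: [-0.002, 0.751, 0.66, -0.001]
force: [-0.4, -0.8, -0.1]
width: 0.0451
grip_force: 0.0
```

pendant(
  moves=[
    {"dx": 0.0387,"dy": -0.0053},
    {"dx": 0.0387,"dy": -0.0053},
    {"dx": 0.0387,"dy": -0.0053},
    {"dx": 0.0387,"dy": -0.0053},
    {"dx": 0.0387,"dy": -0.0053},
    {"dx": 0.0387,"dy": -0.0053},
    {"dx": 0.0387,"dy": -0.0053},
    {"dx": 0.0387,"dy": -0.0053},
    {"dx": 0.0387,"dy": -0.0053},
    {"dx": 0.0387,"dy": -0.0053},
    {"dx": 0.0387,"dy": -0.0053,"dz": 0.012},
    {},
    {},
    {},
  ],
)

```text
t: 21.9
ee_pos: [0.5577, 0.3949, 0.1487]
orientation: [-0.0, 0.753, 0.658, -0.002]
force: [0.2, 0.0, 1.0]
width: 0.0449
grip_force: 0.0
```

Run:
```python
from h import *
C,B=closetube("c5",(.5578,.3953)); im2,C2=load("w2"); b=blobs(im2,[(221,90)])[0]
print("tri",tri(C,B[2],C2,b[2])); X=onz(C,B[2],.009)[0]; d=onz(C,B[:2],.009); d=d[0]-d[1]; t=np.degrees(np.arctan2(d[1],d[0])); plan(X[0],X[1],.005,t if t>0 else t+180)
```

```text
[0.5579 0.3948 0.009 ] yaw 82.4 len 0.0547 pxc [319. 227.]
tri [0.55786209 0.39501838 0.00993217]
rz -0.004  tool d 0.0004 -0.0004 0.1446
```

pendant(
  moves=[
    {"dz": 0.035},
    {"dz": 0.035},
    {"dz": 0.035},
    {"dz": 0.022},
    {"dz": 0.01},
    {"dz": 0.004},
    {},
    {},
    {},
    {},
  ],
)

```text
t: 22.78
ee_pos: [0.56, 0.3959, 0.0128]
orientation: [0.0, 0.753, 0.658, 0.002]
force: [1.2, 0.3, -0.3]
width: 0.0453
grip_force: 0.0
```

Run:
```python
from h import *
plan(.5579,.3948,.008,82.4)
```

```text
rz -0.002  tool d -0.0014 -0.0019 0.0048
```

pendant(
  moves=[
    {"dx": -0.0014,"dy": -0.0015,"dz": 0.004},
    {},
    {},
  ],
)

```text
t: 23.03
ee_pos: [0.5565, 0.3939, 0.0062]
orientation: [-0.0, 0.753, 0.658, -0.0]
force: [-0.2, 0.4, -0.1]
width: 0.045
grip_force: 0.0
```

pendant(
  moves=[
    {},
    {},
    {},
    {},
    {},
  ],
  aperture=0.01,
)

```text
t: 23.45
ee_pos: [0.5571, 0.3941, 0.0065]
orientation: [0.0, 0.753, 0.658, 0.0]
force: [-0.3, -0.3, 1.0]
width: 0.0139
grip_force: 42.6
```

pendant(
  moves=[
    {"dz": -0.03},
    {"dz": -0.03},
    {"dz": -0.03},
    {},
    {},
    {},
  ],
)

```text
t: 23.95
ee_pos: [0.5563, 0.3937, 0.0957]
orientation: [-0.0, 0.753, 0.658, -0.001]
force: [-0.6, -0.5, -0.4]
width: 0.014
grip_force: 42.5
```

```bash
python3 - <<'E'
from h import *
im,C=snap("wrist","c6"); h=cv2.cvtColor(im,cv2.COLOR_BGR2HSV)
m=(h[:,:,1]>40)&(im.max(2)>130)&(h[:,:,0]<40); k=np.zeros_like(m);k[220:420,290:345]=m[220:420,290:345];P=np.argwhere(k);print(P.min(0),P.max(0))
e=intool("c6",[(317.5,P[:,0].min()),(317.5,P[:,0].max()+1)],0);print(e[:,0],e[:,0].mean())
slot(-.022,0,.06)
E
```

```text
[245 291] [367 343]
[ 0.02731477 -0.02842164] -0.0005534352258492643
rz 1.249  tool d -0.0378 0.3774 0.0345
```

pendant(
  moves=[
    {"dz": -0.005,"az": 0.1135},
    {"dz": -0.005,"az": 0.1135},
    {"dz": -0.005,"az": 0.1135},
    {"dz": -0.005,"az": 0.1135},
    {"dz": -0.005,"az": 0.1135},
    {"dz": -0.005,"az": 0.1135},
    {"dz": -0.005,"az": 0.1135},
    {"dz": -0.005,"az": 0.1135},
    {"dz": -0.005,"az": 0.1135},
    {"dz": -0.005,"az": 0.1135},
    {"az": 0.1135},
  ],
)

```text
t: 24.92
ee_pos: [0.5563, 0.3937, 0.1449]
orientation: [0.0, 0.996, 0.091, -0.001]
force: [-0.1, 0.5, -0.7]
width: 0.0138
grip_force: 42.5
```

pendant(
  moves=[
    {"dx": -0.0034,"dy": 0.0343},
    {"dx": -0.0034,"dy": 0.0343},
    {"dx": -0.0034,"dy": 0.0343},
    {"dx": -0.0034,"dy": 0.0343},
    {"dx": -0.0034,"dy": 0.0343},
    {"dx": -0.0034,"dy": 0.0343},
    {"dx": -0.0034,"dy": 0.0343},
    {"dx": -0.0034,"dy": 0.0343},
    {"dx": -0.0034,"dy": 0.0343},
    {"dx": -0.0034,"dy": 0.0343},
    {"dx": -0.0034,"dy": 0.0343},
    {"dz": 0.03},
    {"dz": 0.03},
    {"dz": 0.022},
    {},
    {},
    {},
    {},
  ],
)

```text
t: 26.42
ee_pos: [0.5916, 0.0164, 0.0661]
orientation: [0.0, 0.996, 0.094, 0.001]
force: [-0.0, 0.0, -0.8]
width: 0.014
grip_force: 42.5
```

```bash
python3 - <<'E'
from h import *
slot(-.022,.0005,.0207)
E
```

```text
rz 0.001  tool d -0.0025 0.0002 0.0454
```

pendant(
  moves=[
    {"dx": -0.002,"dz": 0.02},
    {"dz": 0.015},
    {"dz": 0.006},
    {"dz": 0.002},
    {},
    {},
    {},
  ],
)

```text
t: 27.0
ee_pos: [0.5895, 0.0159, 0.0227]
orientation: [0.0, 0.996, 0.094, 0.001]
force: [0.1, -0.1, 0.8]
width: 0.014
grip_force: 42.5
```

Run:
```python
from h import *
slot(-.022,.0005,.0207)
```

```text
rz 0.001  tool d -0.0003 0.0001 0.0020
```

pendant(
  moves=[
    {"dz": 0.0015},
    {"dz": 0.001},
    {},
    {},
  ],
)

```text
t: 27.33
ee_pos: [0.5893, 0.0159, 0.0205]
orientation: [0.0, 0.996, 0.094, 0.001]
force: [-2.4, 0.9, 5.6]
width: 0.0136
grip_force: 43.2
```

pendant(
  moves=[
    {},
    {},
    {},
    {},
  ],
  aperture=0.028,
)

```text
t: 27.67
ee_pos: [0.5881, 0.016, 0.0185]
orientation: [-0.0, 0.996, 0.093, -0.0]
force: [0.5, -0.8, -0.7]
width: 0.028
grip_force: 0.0
```

pendant(
  moves=[
    {"dz": -0.02},
    {"dz": -0.03},
    {"dz": -0.03},
    {"dx": -0.02,"dz": -0.03},
    {"dx": -0.02,"dz": -0.03},
    {},
    {},
    {},
  ],
)

```text
t: 28.33
ee_pos: [0.5487, 0.0086, 0.1583]
orientation: [-0.0, 0.996, 0.093, -0.0]
force: [-0.1, 0.3, -0.5]
width: 0.0278
grip_force: 0.0
```

```bash
python3 - <<'E'
from h import *
im,C=snap("wrist","p4"); print(px(C,[[*TC,.014]]))
plan(.4272,.3962,.15,-13.4)
snap("top","top2")
E
```

```text
[[347.16342321 172.33639719]]
rz 0.421  tool d -0.2077 -0.3489 0.0074
```

pendant(
  moves=[
    {"az": 0.1053},
    {"az": 0.1053},
    {"az": 0.1053},
    {"az": 0.1053},
    {"dx": -0.0189,"dy": -0.0317},
    {"dx": -0.0189,"dy": -0.0317},
    {"dx": -0.0189,"dy": -0.0317},
    {"dx": -0.0189,"dy": -0.0317},
    {"dx": -0.0189,"dy": -0.0317},
    {"dx": -0.0189,"dy": -0.0317},
    {"dx": -0.0189,"dy": -0.0317},
    {"dx": -0.0189,"dy": -0.0317},
    {"dx": -0.0189,"dy": -0.0317},
    {"dx": -0.0189,"dy": -0.0317},
    {"dx": -0.0189,"dy": -0.0317,"dz": 0.008},
    {},
    {},
    {},
  ],
  aperture=0.045,
)

```text
t: 29.93
ee_pos: [0.4271, 0.3955, 0.149]
orientation: [0.001, 0.993, -0.116, -0.001]
force: [-0.8, -0.5, -0.1]
width: 0.0454
grip_force: 0.0
```

Run:
```python
from h import *
C,B=closetube("c7",(.4272,.3962)); im2,C2=load("w2"); b=blobs(im2,[(185,194)])[0]
print("tri",tri(C,B[2],C2,b[2])); X=onz(C,B[2],.009)[0]; d=onz(C,B[:2],.009); d=d[0]-d[1]; t=np.degrees(np.arctan2(d[1],d[0])); plan(X[0],X[1],.007,t)
```

```text
[0.4271 0.3955 0.009 ] yaw -12.6 len 0.0548 pxc [316.3 226. ]
tri [0.42801634 0.39531862 0.0123052 ]
rz -0.015  tool d -0.0006 -0.0002 0.1426
```

pendant(
  moves=[
    {"dz": 0.035,"az": -0.012},
    {"dz": 0.035},
    {"dz": 0.035},
    {"dz": 0.022},
    {"dz": 0.01},
    {"dz": 0.002},
    {},
    {},
    {},
    {},
  ],
)

```text
t: 30.82
ee_pos: [0.429, 0.3967, 0.0139]
orientation: [-0.001, 0.994, -0.111, 0.001]
force: [0.6, 0.3, -0.4]
width: 0.0447
grip_force: 0.0
```

Run:
```python
from h import *
plan(.4271,.3955,.008,-12.9)
```

```text
rz 0.003  tool d -0.0016 0.0016 0.0059
```

pendant(
  moves=[
    {"dx": -0.0012,"dy": 0.0012,"dz": 0.0045},
    {},
    {},
  ],
)

```text
t: 31.07
ee_pos: [0.4259, 0.3949, 0.0072]
orientation: [0.0, 0.994, -0.111, -0.0]
force: [-0.1, 0.1, -0.2]
width: 0.0452
grip_force: 0.0
```

pendant(
  moves=[
    {},
    {},
    {},
    {},
    {},
  ],
  aperture=0.01,
)

```text
t: 31.48
ee_pos: [0.4264, 0.3952, 0.0075]
orientation: [-0.0, 0.994, -0.111, 0.0]
force: [0.0, 0.2, 1.7]
width: 0.014
grip_force: 42.3
```

pendant(
  moves=[
    {"dz": -0.03},
    {"dz": -0.03},
    {"dz": -0.03},
    {},
    {},
    {},
  ],
)

```text
t: 31.98
ee_pos: [0.4257, 0.3947, 0.0967]
orientation: [0.0, 0.994, -0.111, -0.0]
force: [-0.1, -0.4, 0.1]
width: 0.0139
grip_force: 42.2
```

```bash
python3 - <<'E'
from h import *
im,C=snap("wrist","c8"); h=cv2.cvtColor(im,cv2.COLOR_BGR2HSV)
m=(h[:,:,1]>25)&(im.max(2)>130)&((h[:,:,0]<20)|(h[:,:,0]>165)); k=np.zeros_like(m);k[220:400,300:335]=m[220:400,300:335];P=np.argwhere(k);print(P.min(0),P.max(0))
e=intool("c8",[(317.5,P[:,0].min()),(317.5,P[:,0].max()+1)],0);print(e[:,0],e[:,0].mean())
slot(-.066,0,.06)
E
```

```text
[243 300] [399 334]
[ 0.02746491 -0.04555055] -0.009042823869915135
rz -0.409  tool d 0.0903 0.3585 0.0358
```

pendant(
  moves=[
    {"dz": -0.012,"az": -0.102},
    {"dz": -0.012,"az": -0.102},
    {"dz": -0.012,"az": -0.102},
    {"dz": -0.012,"az": -0.102},
    {"dx": 0.009,"dy": 0.0359},
    {"dx": 0.009,"dy": 0.0359},
    {"dx": 0.009,"dy": 0.0359},
    {"dx": 0.009,"dy": 0.0359},
    {"dx": 0.009,"dy": 0.0359},
    {"dx": 0.009,"dy": 0.0359},
    {"dx": 0.009,"dy": 0.0359},
    {"dx": 0.009,"dy": 0.0359},
    {"dx": 0.009,"dy": 0.0359},
    {"dx": 0.009,"dy": 0.0359},
    {"dz": 0.03},
    {"dz": 0.03},
    {"dz": 0.02},
    {},
    {},
    {},
  ],
)

```text
t: 33.7
ee_pos: [0.5813, 0.059, 0.0656]
orientation: [0.0, 0.996, 0.093, 0.0]
force: [-0.3, 0.2, -0.1]
width: 0.014
grip_force: 42.2
```

Run:
```python
from h import *
slot(-.066,.0005,.0215)
```

```text
rz -0.000  tool d -0.0003 -0.0000 0.0441
```

pendant(
  moves=[
    {"dz": 0.02},
    {"dz": 0.015},
    {"dz": 0.006},
    {"dz": 0.002},
    {},
    {},
    {},
  ],
)

```text
t: 34.28
ee_pos: [0.5822, 0.0589, 0.0238]
orientation: [0.0, 0.996, 0.093, 0.001]
force: [0.4, -0.9, -0.5]
width: 0.0143
grip_force: 42.2
```

Run:
```python
from h import *
slot(-.066,.0005,.0215)
```

```text
rz -0.000  tool d -0.0011 -0.0003 0.0023
```

pendant(
  moves=[
    {"dx": -0.0008,"dz": 0.002},
    {"dz": 0.0008},
    {},
    {},
  ],
)

```text
t: 34.62
ee_pos: [0.5814, 0.0587, 0.0215]
orientation: [0.0, 0.996, 0.093, 0.001]
force: [-1.0, 0.6, 6.1]
width: 0.0138
grip_force: 43.0
```

pendant(
  moves=[
    {},
    {},
    {},
    {},
  ],
  aperture=0.028,
)

```text
t: 34.95
ee_pos: [0.5801, 0.0587, 0.0193]
orientation: [-0.0, 0.996, 0.093, -0.0]
force: [0.8, -0.0, 0.2]
width: 0.0277
grip_force: 0.0
```

pendant(
  moves=[
    {"dz": -0.02},
    {"dz": -0.03},
    {"dz": -0.03},
    {"dx": -0.015,"dy": 0.015,"dz": -0.03},
    {"dx": -0.015,"dy": 0.02,"dz": -0.03},
    {"dy": 0.03,"dz": -0.03},
    {},
    {},
    {},
  ],
)

```text
t: 35.7
ee_pos: [0.5623, -0.0101, 0.1882]
orientation: [-0.0, 0.996, 0.093, -0.001]
force: [-0.4, -1.0, -0.4]
width: 0.028
grip_force: 0.0
```

```bash
python3 - <<'E'
from h import *
im,C=snap("wrist","p5")
E
```

```text
(no output)
```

View pics/p5.png

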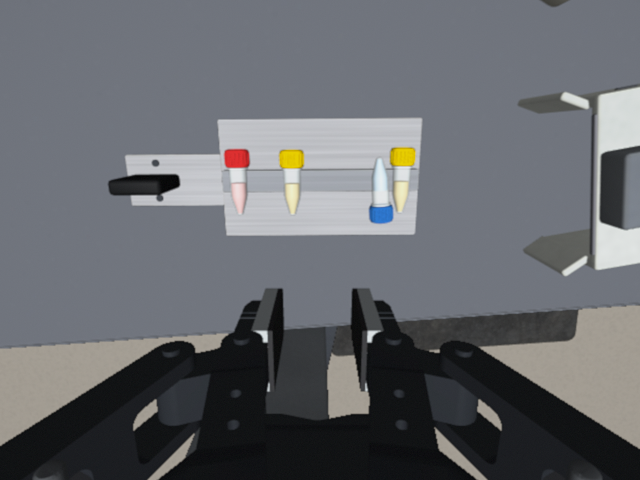

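The blue tube has been knocked towards the front yellow one. It now lies at column 380, rows 158–222, off-centre by about 9 px and close to the tube at column 402. The other three are fine. I'll measure all four.

Run:
```python
from h import *
for n,a,b in(("red",(237,150),(240,214.5)),("y1",(291,150.5),(292.5,214.5)),("blue cap/tip",(381,222),(379.5,158)),("y2",(403,148.5),(400.5,212))):
    print(n); ontray("p5",a,b)
im,C=load("p5"); cv2.imwrite("pics/p5z.png",cv2.resize(im[110:245,330:430],None,fx=4.4,fy=4.4))
plan(*(TC),.12,100.7)
```

```text
red
tray x,y -0.0652 0.0253
tray x,y -0.0659 -0.0268
y1
tray x,y -0.0224 0.0249
tray x,y -0.0223 -0.0269
blue cap/tip
tray x,y 0.0515 -0.0334
tray x,y 0.0479 0.0189
y2
tray x,y 0.0662 0.0262
tray x,y 0.0673 -0.0249
rz -1.571  tool d -0.0022 0.0312 0.0672
```

View pics/p5z.png

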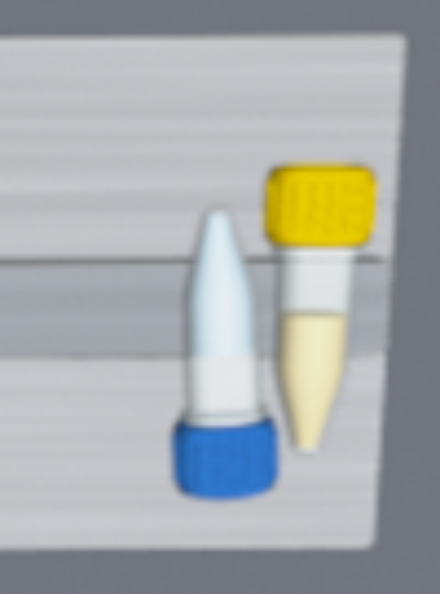

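Blue sits at tray (50,-7) mm, against the tube at 67 mm, so there is no room for a finger between them. I'll grip it lengthwise, which also centres it, with the pads offset away from its neighbour, and carry it back to 22 mm.

Add to h.py:
```python
def tp(s,off,z,yw):
    a=np.radians(TY); p=TC+s*np.array([np.sin(a),-np.cos(a)])+off*np.array([np.cos(a),np.sin(a)]); plan(*p,z,yw)
```

```text
(no output)
```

pendant(
  moves=[
    {"az": -0.1208},
    {"az": -0.1208},
    {"az": -0.1208},
    {"az": -0.1208},
    {"az": -0.1208},
    {"az": -0.1208},
    {"az": -0.1208},
    {"az": -0.1208},
    {"az": -0.1208},
    {"az": -0.1208},
    {"az": -0.1208},
    {"az": -0.1208},
    {"az": -0.1208},
    {},
    {},
    {},
  ],
  aperture=0.085,
)

```text
t: 37.08
ee_pos: [0.5622, -0.0096, 0.1877]
orientation: [-0.001, 0.639, 0.769, -0.001]
force: [0.7, 0.5, -0.2]
width: 0.0848
grip_force: 0.0
```

Run:
```python
from h import *
tp(.0435,0,.06,100.7)
```

```text
rz -0.003  tool d -0.0457 0.0308 0.1277
```

pendant(
  moves=[
    {"dx": -0.0229,"dy": 0.0154,"dz": 0.01},
    {"dx": -0.0229,"dy": 0.0154,"dz": 0.01},
    {"dz": 0.036},
    {"dz": 0.036},
    {"dz": 0.03},
    {},
    {},
    {},
    {},
  ],
)

```text
t: 37.83
ee_pos: [0.6036, -0.0499, 0.0701]
orientation: [0.002, 0.639, 0.77, 0.001]
force: [1.4, -0.4, 0.8]
width: 0.0851
grip_force: 0.0
```

Run:
```python
from h import *
snap("wrist","q1"); tp(.0435,0,.014,100.7)
C=load("q1")[1]
from numpy import *
```

```text
rz -0.001  tool d 0.0016 -0.0024 0.0562
```

View pics/q1.png

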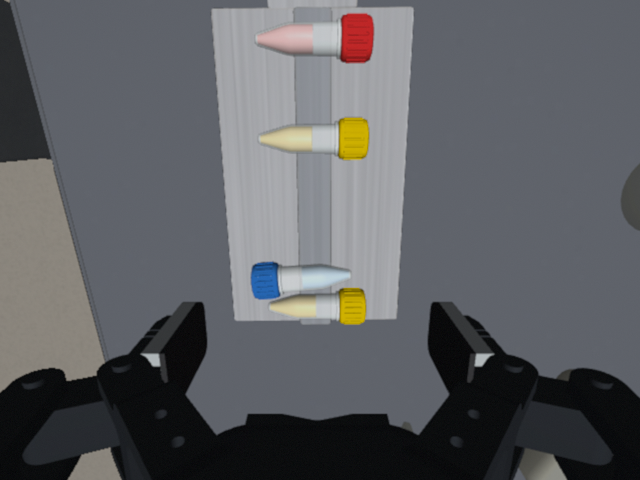

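Everything is visible. Blue is at (300,278), touching the tube at (318,306).

Run:
```python
from h import *
ontray("q1",(252,281),(351,273)); ontray("q1",(365,306),(270,307))
```

```text
tray x,y 0.0515 -0.0331
tray x,y 0.0471 0.02
tray x,y 0.0665 0.0281
tray x,y 0.0669 -0.024
```

pendant(
  moves=[
    {"dx": 0.0014,"dy": -0.002,"dz": 0.025},
    {"dz": 0.018},
    {"dz": 0.006},
    {},
    {},
    {},
    {},
  ],
)

```text
t: 38.47
ee_pos: [0.6006, -0.0488, 0.0198]
orientation: [0.001, 0.639, 0.77, 0.001]
force: [-0.3, 0.5, -0.0]
width: 0.0847
grip_force: 0.0
```

Run:
```python
from h import *
tp(.0425,0,.014,100.7)
```

```text
rz -0.001  tool d 0.0010 0.0003 0.0058
```

pendant(
  moves=[
    {"dx": 0.001,"dz": 0.004},
    {"dz": 0.001},
    {},
    {},
  ],
)

```text
t: 38.8
ee_pos: [0.5989, -0.0475, 0.0129]
orientation: [-0.0, 0.638, 0.77, -0.0]
force: [0.5, 0.4, 0.8]
width: 0.085
grip_force: 0.0
```

pendant(
  moves=[
    {},
    {},
    {},
    {},
    {},
    {},
  ],
  aperture=0.045,
  grip_force=20,
)

```text
t: 39.3
ee_pos: [0.5993, -0.0476, 0.0132]
orientation: [0.0, 0.639, 0.77, 0.0]
force: [0.8, -0.8, 1.4]
width: 0.0507
grip_force: 21.1
```

```bash
python3 - <<'E'
from h import *
snap("wrist","q2"); tp(.044-.027,0,.022,100.7)
E
```

```text
rz -0.001  tool d 0.0251 0.0013 -0.0088
```

View pics/q2.png

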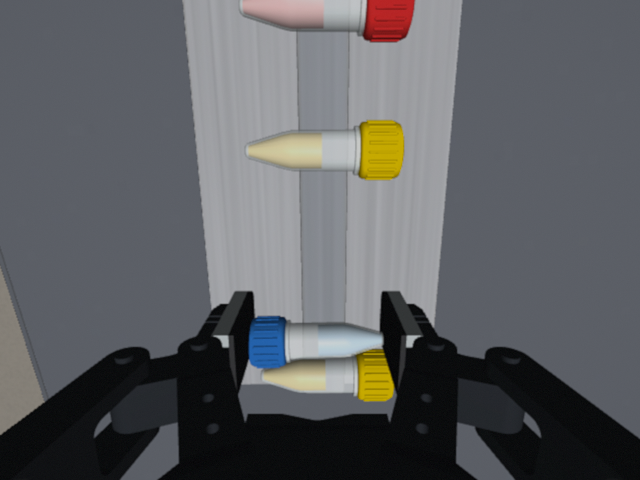

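Blue is held by its ends, at opening 51 mm. I'll lift it slightly, move it back and set it down.

pendant(
  moves=[
    {"dz": -0.006},
    {"dz": -0.004},
    {},
    {"dx": 0.006,"dy": 0.0005},
    {"dx": 0.008,"dy": 0.0004},
    {"dx": 0.008,"dy": 0.0004},
    {"dx": 0.005},
    {},
    {},
    {"dz": 0.005},
    {},
    {},
  ],
  grip_force=30,
)

```text
t: 40.35
ee_pos: [0.595, -0.0209, 0.0174]
orientation: [-0.0, 0.639, 0.77, -0.0]
force: [0.1, -0.5, 0.5]
width: 0.0511
grip_force: 31.2
```

```bash
python3 - <<'E'
from h import *
tp(.044-.027,0,.0134,100.7)
E
```

```text
rz -0.001  tool d -0.0019 0.0006 0.0040
```

pendant(
  moves=[
    {"dx": -0.001,"dy": 0.0004,"dz": 0.002},
    {"dz": 0.0018},
    {"dz": 0.0008},
    {},
    {},
  ],
)

```text
t: 40.77
ee_pos: [0.596, -0.0218, 0.0133]
orientation: [0.0, 0.639, 0.77, 0.0]
force: [-0.5, 0.4, -1.1]
width: 0.0507
grip_force: 31.2
```

pendant(
  moves=[
    {},
    {},
    {},
    {},
    {},
  ],
  aperture=0.075,
)

```text
t: 41.18
ee_pos: [0.5959, -0.0216, 0.0134]
orientation: [0.0, 0.638, 0.77, 0.0]
force: [0.0, 0.2, -0.7]
width: 0.0747
grip_force: 0.0
```

pendant(
  moves=[
    {"dz": -0.02},
    {"dz": -0.035},
    {"dx": 0.02,"dz": -0.035},
    {"dx": 0.035,"dz": -0.01},
    {"dx": 0.035},
    {"dx": 0.03},
    {"dx": 0.03},
    {},
    {},
    {},
  ],
)

```text
t: 42.02
ee_pos: [0.5683, 0.1256, 0.1134]
orientation: [0.0, 0.638, 0.77, -0.0]
force: [0.2, -0.7, 0.1]
width: 0.0752
grip_force: 0.0
```

Run:
```python
from h import *
snap("wrist","q3"); snap("top","top3"); tp(-.14,0,.1,100.7)
```

```text
rz -0.002  tool d 0.0070 -0.0004 0.0134
```

View pics/q3.png

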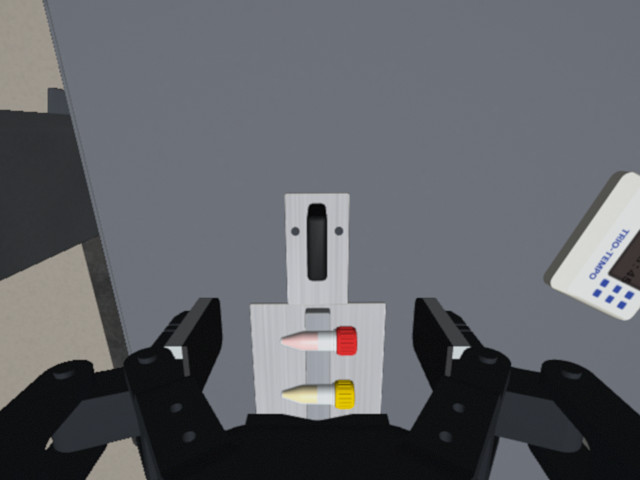

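The fin is at (317,242), upright and aligned with the tool. I've used all 14 picture views, so I'll work from masks now: check blue's placing and measure the dryer's front edge.

pendant(
  moves=[
    {"dx": -0.04,"dz": -0.02},
    {"dx": -0.04,"dz": -0.02},
    {"dx": -0.04,"dz": -0.01},
    {"dx": -0.04},
    {"dx": -0.03},
    {},
    {},
    {},
    {},
  ],
)

```text
t: 42.87
ee_pos: [0.6019, -0.055, 0.1603]
orientation: [-0.0, 0.638, 0.77, -0.0]
force: [-0.6, 0.3, -0.3]
width: 0.0751
grip_force: 0.0
```

Run:
```python
from h import *
im,C=snap("wrist","q4"); hsv=cv2.cvtColor(im,cv2.COLOR_BGR2HSV); H,S,V=[hsv[:,:,i].astype(int) for i in range(3)]
a=np.radians(TY); ux=np.array([np.sin(a),-np.cos(a)]);uy=np.array([np.cos(a),np.sin(a)])
for n,m in dict(bluecap=(H>95)&(H<125)&(S>150)&(V>90),red=((H<8)|(H>172))&(S>150)&(V>90),yel=(H>20)&(H<35)&(S>180)&(V>120)).items():
    k,l,st,ce=cv2.connectedComponentsWithStats(m.astype(np.uint8))
    for i in range(1,k):
        if st[i,4]>100:
            P=np.argwhere(l==i)[:,::-1]; d=onz(C,P,.0235)[:,:2]-TC; x,y=d@ux,d@uy; print(n,st[i,4],"tray x %.4f..%.4f y %.4f..%.4f"%(x.min(),x.max(),y.min(),y.max()))
# dryer front edge
for n,c0,c1,r0,r1 in(("t1",545,585,115,240),("p1",498,535,95,265),("p5",575,612,105,260)):
    im,C=load(n); g=cv2.cvtColor(im,cv2.COLOR_BGR2GRAY).astype(int); P=[]
    for r in range(r0,r1,3):
        w=np.where(g[r,c0:c1]>185)[0]
        if len(w): P.append((c0+w[0],r))
    P=np.array(P,float); vx,vy,x0,y0=cv2.fitLine(np.float32(P),cv2.DIST_HUBER,0,.01,.01).ravel()
    res=np.abs((P-[x0,y0])@[-vy,vx]); E=onz(C,[(x0-vx/vy*50,y0-50),(x0+vx/vy*50,y0+50)],.07); d=E[0]-E[1]
    print(n,len(P),res.mean().round(2),E[:,:2].round(4).tolist(),"edge ang",np.degrees(np.arctan2(d[1],d[0])).round(2))
    for r in (r0,(r0+r1)//2,r1): print(r,g[r,c0:c1:3].tolist())
```

```text
bluecap 428 tray x 0.0159..0.0339 y -0.0266..-0.0137
red 594 tray x -0.0751..-0.0565 y 0.0132..0.0263
yel 512 tray x -0.0317..-0.0133 y 0.0124..0.0261
yel 422 tray x 0.0565..0.0759 y 0.0142..0.0276
t1 42 0.41 [[0.6676, -0.1795], [0.5914, -0.2089]] edge ang 21.09
115 [117, 117, 116, 116, 117, 97, 99, 207, 218, 218, 220, 219, 219, 220]
177 [117, 116, 118, 118, 117, 105, 99, 189, 76, 45, 46, 48, 49, 50]
240 [94, 93, 91, 142, 222, 155, 82, 152, 224, 224, 224, 225, 224, 223]
p1 57 0.7 [[0.6613, -0.1822], [0.6028, -0.2046]] edge ang 21.02
95 [149, 189, 197, 89, 84, 175, 213, 212, 212, 214, 215, 214, 212]
180 [114, 114, 113, 113, 96, 103, 171, 134, 43, 46, 45, 48, 48]
265 [89, 107, 194, 215, 218, 131, 79, 148, 219, 220, 221, 221, 220]
p5 52 0.9 [[0.6572, -0.1835], [0.5909, -0.2089]] edge ang 20.95
105 [137, 190, 209, 216, 213, 79, 78, 99, 202, 218, 217, 218, 219]
182 [116, 117, 116, 116, 116, 90, 89, 158, 181, 43, 44, 46, 48]
260 [93, 167, 219, 222, 114, 80, 98, 210, 224, 224, 224, 224, 223]
```

Run:
```python
from h import *
b=np.radians(21.0); du=np.array([np.sin(b),-np.cos(b)]); dv=np.array([np.cos(b),np.sin(b)])
for n,c0,c1,r0,r1 in(("t1",575,636,70,270),("p1",530,600,45,295),("p5",602,638,60,290)):
    im,C=load(n); g=cv2.cvtColor(im,cv2.COLOR_BGR2GRAY).astype(int); L=[]
    for c in range(c0,c1,6):
        w=np.where(g[r0:r1,c]>185)[0]+r0; E=onz(C,[(c,w[0]),(c,w[-1]+1)],.07)[:,:2]; L.append((*(E@dv),*(E@du)))
    L=np.array(L); print(n,L[:,:2].round(4).tolist())
    m=L[:,:2].mean(1); print("v mid",m.mean(),"width",(L[:,0]-L[:,1]).mean())
# toggle ball in p1 and p5? dark blob centroid in scene cam for check
print("tray v,u",TC@dv,TC@du)
```

```text
t1 [[0.579, 0.4571], [0.5796, 0.457], [0.5795, 0.457], [0.5794, 0.4569], [0.5792, 0.4569], [0.5791, 0.4568], [0.5797, 0.4567], [0.5796, 0.4567], [0.5794, 0.4566], [0.5793, 0.4566], [0.5792, 0.4574]]
v mid 0.5181286266602453 width 0.12248760345411944
p1 [[0.579, 0.457], [0.5789, 0.457], [0.5794, 0.457], [0.5793, 0.457], [0.5793, 0.457], [0.5792, 0.457], [0.5791, 0.457], [0.579, 0.457], [0.5789, 0.457], [0.5794, 0.457], [0.5793, 0.457], [0.5792, 0.457]]
v mid 0.518094770961024 width 0.12217029593294552
p5 [[0.5791, 0.457], [0.5796, 0.457], [0.5795, 0.457], [0.5794, 0.457], [0.5794, 0.457], [0.5793, 0.457]]
v mid 0.5181869619169283 width 0.12238511112675932
tray v,u 0.5512762691302694 0.21804200304943722
```

pendant(
  moves=[
    {"dx": 0.04},
    {"dx": 0.04},
    {"dx": 0.04},
    {"dx": 0.04},
    {"dx": 0.03},
    {"dz": 0.03},
    {"dz": 0.02},
    {},
    {},
    {},
    {},
  ],
  aperture=0.045,
)

```text
t: 43.83
ee_pos: [0.5685, 0.1312, 0.1126]
orientation: [0.001, 0.639, 0.77, 0.001]
force: [-0.6, -0.0, 0.3]
width: 0.0451
grip_force: 0.0
```

Run:
```python
from h import *
tp(-.14,0,.018,100.7)
im,C=snap("wrist","f1"); q,C2=load("q3")
def fin(im,C,guess):
    g=cv2.cvtColor(im,cv2.COLOR_BGR2GRAY); u,v=px(C,[guess])[0].astype(int); k=np.zeros_like(g); k[v-50:v+50,u-25:u+25]=(g<60)[v-50:v+50,u-25:u+25]
    n,l,st,ce=cv2.connectedComponentsWithStats(k); i=min([i for i in range(1,n) if st[i,4]>150],key=lambda i:np.hypot(*(ce[i]-(u,v)))); return ce[i],st[i]
G=[.5668,.1316,.04]
e1=fin(im,C,G);e2=fin(q,C2,G);print(px(C,[G]),e1,px(C2,[G]),e2,tri(C,e1[0],C2,e2[0]))
```

```text
rz -0.001  tool d 0.0007 -0.0016 0.0946
[[315.46498803 253.38905761]] (array([314.0676259 , 250.37194245]), array([ 305,  212,   19,   77, 1390], dtype=int32)) [[317.87041096 244.27711774]] (array([316.68044849, 241.80658725]), array([ 307,  204,   20,   76, 1427], dtype=int32)) [0.56641677 0.12925029 0.02686378]
```

pendant(
  moves=[
    {"dy": -0.001,"dz": 0.03},
    {"dz": 0.03},
    {"dz": 0.02},
    {"dz": 0.009},
    {},
    {},
    {},
    {},
  ],
)

```text
t: 44.55
ee_pos: [0.568, 0.131, 0.0239]
orientation: [0.001, 0.639, 0.77, 0.001]
force: [-0.1, -0.6, -0.5]
width: 0.0452
grip_force: 0.0
```

Run:
```python
from h import *
tp(-.14,0,.018,100.7)
```

```text
rz -0.001  tool d 0.0008 -0.0011 0.0059
```

pendant(
  moves=[
    {"dx": 0.0005,"dy": -0.001,"dz": 0.004},
    {},
    {},
    {},
  ],
)

```text
t: 44.88
ee_pos: [0.5652, 0.1313, 0.0178]
orientation: [0.0, 0.638, 0.77, 0.0]
force: [-0.6, -0.3, -0.1]
width: 0.0454
grip_force: 0.0
```

pendant(
  moves=[
    {},
    {},
    {},
    {},
    {},
    {},
  ],
  aperture=0.005,
  grip_force=80,
)

```text
t: 45.38
ee_pos: [0.5657, 0.1313, 0.018]
orientation: [0.0, 0.638, 0.77, 0.0]
force: [1.2, 0.1, 0.6]
width: 0.0108
grip_force: 78.5
```

Run:
```python
from h import *
plan(.5124,.1110,.018,111); plan(.5124,.1110,.018,100.7)
```

```text
rz -0.180  tool d 0.0001 -0.0570 -0.0000
rz -0.001  tool d -0.0100 -0.0561 -0.0000
```

pendant(
  moves=[
    {"dx": -0.0002,"dy": -0.0015,"az": -0.004},
    {"dx": -0.0003,"dy": -0.003,"az": -0.01},
    {"dx": -0.0003,"dy": -0.0033,"az": -0.0105},
    {"dx": -0.0003,"dy": -0.0033,"az": -0.0105},
    {"dx": -0.0003,"dy": -0.0033,"az": -0.0105},
    {"dx": -0.0003,"dy": -0.0033,"az": -0.0105},
    {"dx": -0.0003,"dy": -0.0033,"az": -0.0105},
    {"dx": -0.0003,"dy": -0.0033,"az": -0.0105},
    {"dx": -0.0003,"dy": -0.0033,"az": -0.0105},
    {"dx": -0.0003,"dy": -0.0033,"az": -0.0105},
    {"dx": -0.0003,"dy": -0.0033,"az": -0.0105},
    {"dx": -0.0003,"dy": -0.0033,"az": -0.0105},
    {"dx": -0.0003,"dy": -0.0033,"az": -0.0105},
    {"dx": -0.0003,"dy": -0.0033,"az": -0.0105},
    {"dx": -0.0003,"dy": -0.0033,"az": -0.0105},
    {"dx": -0.0003,"dy": -0.0033,"az": -0.0105},
    {"dx": -0.0003,"dy": -0.0033,"az": -0.0105},
    {"dx": -0.0002,"dy": -0.0025,"az": -0.0085},
    {"dy": -0.0015},
    {},
  ],
)

```text
t: 47.05
ee_pos: [0.5106, 0.1104, 0.0179]
orientation: [0.0, 0.566, 0.824, -0.0]
force: [3.7, 1.0, 4.8]
width: 0.0109
grip_force: 79.3
```

pendant(
  moves=[
    {},
    {},
    {},
  ],
)

```text
t: 47.3
ee_pos: [0.5106, 0.1104, 0.0179]
orientation: [-0.0, 0.566, 0.824, -0.001]
force: [2.4, 1.1, 6.2]
width: 0.0112
grip_force: 79.5
```

Run:
```python
from h import *
plan(.5124,.1110,.018,111)
im,C=snap("top","top4"); wi,W=snap("wrist","f2")
b=np.radians(21.0); du=np.array([np.sin(b),-np.cos(b)]); dv=np.array([np.cos(b),np.sin(b)])
def tr(n,im,C):
    # bright sheet in a window round the expected tray, fit its rectangle
    w=np.array([.22*du+.5181*dv+ s*du+t*dv for s in(-.12,.12) for t in(-.075,.075)]); w=np.c_[w,np.full(4,.004)]
    m=np.zeros(im.shape[:2],np.uint8); cv2.fillConvexPoly(m,cv2.convexHull(px(C,w).astype(np.int32)),1)
    g=cv2.cvtColor(im,cv2.COLOR_BGR2GRAY); k=cv2.morphologyEx(((g>140)&(m>0)).astype(np.uint8),cv2.MORPH_CLOSE,np.ones((9,9),np.uint8))
    c=max(cv2.findContours(k,0,2)[0],key=cv2.contourArea); P=onz(C,c[:,0].astype(float),.004)[:,:2]; R=cv2.minAreaRect(np.float32(np.c_[P@du,P@dv]*1000)); print(n,R)
tr("top",im,C)
```

```text
rz -0.000  tool d -0.0001 0.0019 -0.0001
top ((219.48829650878906, 520.634033203125), (152.35031127929688, 243.65872192382812), 89.98519897460938)
```

pendant(
  moves=[
    {"dx": -0.002,"dy": 0.0008},
    {"dx": -0.005,"dy": 0.0007},
    {"dx": -0.007},
    {"dx": -0.008},
    {"dx": -0.008},
    {"dx": -0.008},
    {"dx": -0.008},
    {"dx": -0.008},
    {"dx": -0.008},
    {"dx": -0.008},
    {"dx": -0.008},
    {"dx": -0.006},
    {"dx": -0.003},
    {},
    {},
    {},
  ],
)

```text
t: 48.73
ee_pos: [0.542, 0.0309, 0.0179]
orientation: [-0.002, 0.568, 0.823, -0.0]
force: [-2.0, 4.8, 9.1]
width: 0.0106
grip_force: 79.8
```

Run:
```python
from h import *
plan(.6080,-.1381,.018,111)
im,C=snap("top","top5"); hsv=cv2.cvtColor(im,cv2.COLOR_BGR2HSV)
b=np.radians(21.0); du=np.array([np.sin(b),-np.cos(b)]); dv=np.array([np.cos(b),np.sin(b)]); p=ctrl.observe()["ee_pos"][:2]; c0=p+.14*du
for x in(-.066,-.022,.024,.066):
    q=np.r_[c0+x*du,.0235]; uv=px(C,[q])[0]; u,v=uv.astype(int); s=hsv[v-10:v+11,u-5:u+6]; r=np.argwhere(s[:,:,1]>90)
    print(x,uv.round(1),len(r), (r.mean(0)+[v-10,u-5]).round(1) if len(r) else None)
print("tray v,u",p@dv,p@du+.14)
```

```text
rz -0.003  tool d -0.1815 0.0010 -0.0001
-0.066 [355.3 265.3] 0 None
-0.022 [368.9 259.7] 21 [253.8 366.4]
0.024 [383.  253.8] 17 [259.6 386.3]
0.066 [395.8 248.5] 21 [241.9 393.5]
tray v,u 0.5170806197104185 0.30535252234773314
```

pendant(
  moves=[
    {"dx": -0.002,"dy": 0.0005},
    {"dx": -0.005,"dy": 0.0005},
    {"dx": -0.007},
    {"dx": -0.008},
    {"dx": -0.008},
    {"dx": -0.008},
    {"dx": -0.008},
    {"dx": -0.006},
    {"dx": -0.003},
    {},
    {},
  ],
)

```text
t: 49.7
ee_pos: [0.5625, -0.0198, 0.0179]
orientation: [-0.002, 0.568, 0.823, -0.0]
force: [-1.7, 5.5, 10.2]
width: 0.0111
grip_force: 79.9
```

Run:
```python
from h import *
plan(.6080,-.1381,.018,111)
```

```text
rz -0.003  tool d -0.1267 0.0001 -0.0001
```

pendant(
  moves=[
    {"dx": -0.002},
    {"dx": -0.005},
    {"dx": -0.007},
    {"dx": -0.008},
    {"dx": -0.008},
    {"dx": -0.008},
    {"dx": -0.008},
    {"dx": -0.008},
    {"dx": -0.008},
    {"dx": -0.008},
    {"dx": -0.008},
    {"dx": -0.008},
    {"dx": -0.007},
    {"dx": -0.005},
    {"dx": -0.003},
    {},
    {},
  ],
)

```text
t: 51.12
ee_pos: [0.5987, -0.1137, 0.018]
orientation: [-0.003, 0.567, 0.823, 0.0]
force: [-2.8, 5.5, 11.6]
width: 0.011
grip_force: 79.9
```

Run:
```python
from h import *
plan(.6080,-.1381,.018,111)
```

```text
rz -0.003  tool d -0.0261 -0.0000 -0.0000
```

pendant(
  moves=[
    {"dx": -0.002},
    {"dx": -0.004},
    {"dx": -0.005},
    {"dx": -0.005},
    {"dx": -0.004},
    {"dx": -0.002},
    {"dx": -0.001},
    {},
    {},
  ],
)

```text
t: 51.87
ee_pos: [0.6067, -0.1344, 0.018]
orientation: [-0.003, 0.567, 0.823, 0.001]
force: [-3.3, 7.5, 10.9]
width: 0.0111
grip_force: 80.0
```

pendant(
  moves=[
    {"dx": -0.001},
    {"dx": -0.001},
    {},
    {},
  ],
)

```text
t: 52.2
ee_pos: [0.6073, -0.1361, 0.018]
orientation: [-0.004, 0.567, 0.823, 0.001]
force: [-3.1, 8.3, 11.6]
width: 0.0106
grip_force: 80.0
```

Run:
```python
from h import *
plan(.6080,-.1381,.018,111)
```

```text
rz -0.002  tool d -0.0021 -0.0001 -0.0000
```

pendant(
  moves=[
    {"dx": -0.001},
    {"dx": -0.001},
    {},
    {},
  ],
)

```text
t: 52.53
ee_pos: [0.608, -0.1379, 0.018]
orientation: [-0.004, 0.567, 0.823, 0.001]
force: [-2.8, 9.4, 11.9]
width: 0.0109
grip_force: 80.1
```

pendant(
  moves=[
    {"dx": -0.001},
    {},
    {},
  ],
)

```text
t: 52.78
ee_pos: [0.6083, -0.1388, 0.0179]
orientation: [-0.004, 0.567, 0.823, 0.001]
force: [-2.9, 8.8, 11.3]
width: 0.011
grip_force: 80.1
```

pendant(
  moves=[
    {"dx": -0.001},
    {},
    {},
  ],
)

```text
t: 53.03
ee_pos: [0.6084, -0.1389, 0.0179]
orientation: [-0.004, 0.567, 0.823, 0.001]
force: [-4.6, 11.0, 13.0]
width: 0.011
grip_force: 80.3
```

pendant(
  moves=[
    {"dx": -0.001},
    {},
    {},
  ],
)

```text
t: 53.28
ee_pos: [0.6083, -0.1388, 0.0179]
orientation: [-0.006, 0.567, 0.823, 0.001]
force: [-4.6, 12.6, 14.8]
width: 0.0108
grip_force: 80.6
```

Run:
```python
from h import *
plan(.6080,-.1381,.018,111)
```

```text
rz -0.002  tool d 0.0008 -0.0000 -0.0001
```

The tray stopped against the back wall at about dryer x = +0.8 mm. I'll ease off, release, rise and check the tubes numerically.

pendant(
  moves=[
    {"dx": 0.0015},
    {},
    {},
  ],
)

```text
t: 53.53
ee_pos: [0.6084, -0.1388, 0.0179]
orientation: [-0.004, 0.567, 0.824, 0.001]
force: [-2.1, 9.0, 11.1]
width: 0.0107
grip_force: 80.2
```

pendant(
  moves=[
    {},
    {},
    {},
    {},
    {},
  ],
  aperture=0.045,
)

```text
t: 53.95
ee_pos: [0.6093, -0.1421, 0.0167]
orientation: [-0.001, 0.567, 0.824, -0.0]
force: [0.7, 0.3, 0.6]
width: 0.0451
grip_force: 0.0
```

pendant(
  moves=[
    {"dz": -0.02},
    {"dz": -0.035},
    {"dx": 0.01,"dz": -0.04},
    {"dx": 0.01,"dz": -0.04},
    {"dz": -0.03},
    {},
    {},
    {},
  ],
  aperture=0.0,
)

```text
t: 54.62
ee_pos: [0.6024, -0.1233, 0.1817]
orientation: [-0.001, 0.567, 0.824, -0.0]
force: [0.2, -0.0, -0.6]
width: 0.0001
grip_force: 0.0
```

Add to h.py:
```python
DB=np.radians(21.0); DU=np.array([np.sin(DB),-np.cos(DB)]); DV=np.array([np.cos(DB),np.sin(DB)]); DO=np.array([.6582,-.2688])
def dp(x,y,z): plan(*(DO+x*DU+y*DV),z,111)
```

Run:
```python
from h import *
dp(-.105,0,.2); 
for cn in("top","scene","wrist"):
    im,C=snap(cn,cn+"6"); hsv=cv2.cvtColor(im,cv2.COLOR_BGR2HSV); H,S,V=[hsv[:,:,i].astype(int) for i in range(3)]
    for n,m in dict(blue=(H>95)&(H<125)&(S>110)&(V>70),red=((H<8)|(H>172))&(S>110)&(V>70),yel=(H>20)&(H<35)&(S>110)&(V>90)).items():
        k,l,st,ce=cv2.connectedComponentsWithStats(m.astype(np.uint8))
        for i in range(1,k):
            d=onz(C,ce[i],.0235)[0,:2]-DO
            if st[i,4]>5 and abs(d@DU)<.1 and abs(d@DV)<.06: print(cn,n,st[i,4],"dryer x %.3f y %.3f"%(d@DU,d@DV))
    if cn!="scene":   # fin (black) and ball for the record
        print(cn,px(C,[[*(DO-.14*DU),.049],[*(DO-.0688*DU),.136]]).round(0))
```

```text
rz -0.001  tool d -0.0508 0.0000 -0.0183
top [[389. 250.]
 [417. 236.]]
scene red 33 dryer x -0.060 y 0.024
scene yel 38 dryer x -0.020 y 0.022
wrist [[320. 252.]
 [320. 412.]]
```

Run:
```python
from h import *
im,C=load("wrist6"); g=cv2.cvtColor(im,cv2.COLOR_BGR2GRAY); k=np.zeros_like(g); k[190:310,300:340]=(g<60)[190:310,300:340]
n,l,st,ce=cv2.connectedComponentsWithStats(k); i=1+np.argmax(st[1:,4]); print(st[i],ce[i])
x,y,w,h,_=st[i]
for z in(.049,): 
    for r in(y,y+h): d=onz(C,(x+w/2,r),z)[0,:2]-DO; print("fin edge dryer x,y",d@DU,d@DV)
```

```text
[312 218  14  58 631] [318.17432647 247.70364501]
fin edge dryer x,y -0.16635631302613327 -0.0003669579152957708
fin edge dryer x,y -0.12049694553332807 -0.00039215620133559864
```

pendant(
  moves=[
    {"dx": -0.025},
    {"dx": -0.025,"dz": 0.01},
    {"dz": 0.03},
    {"dz": 0.018},
    {},
    {},
    {},
  ],
)

```text
t: 55.35
ee_pos: [0.6211, -0.1701, 0.1249]
orientation: [0.0, 0.567, 0.824, 0.0]
force: [0.7, 0.2, 0.1]
width: -0.0001
grip_force: 0.0
```

Run:
```python
from h import *
dp(-.043,0,.122)
```

```text
rz -0.001  tool d -0.0625 -0.0008 0.0029
```

pendant(
  moves=[
    {"dx": -0.005,"dz": 0.001},
    {"dx": -0.008},
    {"dx": -0.008},
    {"dx": -0.008},
    {"dx": -0.008},
    {"dx": -0.008},
    {"dx": -0.008},
    {"dx": -0.005},
    {},
    {},
  ],
)

```text
t: 56.18
ee_pos: [0.6416, -0.225, 0.1232]
orientation: [0.0, 0.567, 0.824, -0.0]
force: [-0.8, 0.4, 0.7]
width: -0.0001
grip_force: 0.0
```

Run:
```python
from h import *
dp(-.043,0,.122)
```

```text
rz -0.001  tool d -0.0039 -0.0002 0.0012
```

pendant(
  moves=[
    {"dx": -0.003},
    {"dx": -0.002},
    {},
    {},
  ],
)

```text
t: 56.52
ee_pos: [0.6428, -0.2277, 0.1231]
orientation: [-0.001, 0.567, 0.824, 0.0]
force: [-2.3, 3.2, 1.1]
width: -0.0
grip_force: 2.4
```

pendant(
  moves=[
    {"dx": -0.003},
    {},
    {},
  ],
)

```text
t: 56.77
ee_pos: [0.6429, -0.2279, 0.1231]
orientation: [-0.005, 0.567, 0.824, 0.001]
force: [-6.0, 10.4, 3.4]
width: -0.0006
grip_force: 6.0
```

pendant(
  moves=[
    {"dx": -0.003},
    {},
    {},
  ],
)

```text
t: 57.02
ee_pos: [0.6429, -0.2281, 0.1231]
orientation: [-0.008, 0.566, 0.824, 0.003]
force: [-8.9, 15.9, 6.6]
width: 0.0003
grip_force: 9.5
```

Run:
```python
from h import *
dp(-.043,0,.122)
```

```text
rz -0.000  tool d -0.0005 -0.0004 0.0011
```

The toggle is hard against its stop. I'll retreat and check everything.

pendant(
  moves=[
    {"dx": 0.01},
    {"dx": 0.03,"dz": -0.01},
    {"dx": 0.03,"dz": -0.03},
    {"dx": 0.03,"dz": -0.04},
    {"dx": 0.03,"dz": -0.04},
    {"dx": 0.04,"dz": -0.01},
    {"dx": 0.04},
    {"dx": 0.04},
    {"dx": 0.04},
    {},
    {},
    {},
  ],
)

```text
t: 58.02
ee_pos: [0.5464, 0.0259, 0.2405]
orientation: [0.002, 0.567, 0.824, 0.0]
force: [0.7, -0.6, -0.4]
width: 0.0001
grip_force: 0.0
```

Run:
```python
from h import *
im,C=snap("top","top7"); im2,C2=snap("scene","scene7"); hsv=cv2.cvtColor(im,cv2.COLOR_BGR2HSV).astype(int)
hit=[px(K,[[*(DO+x*DU),.136]]).round(1).tolist() for K in(C,C2) for x in(-.069,-.021)]; print("ball exp off/on top, scene",hit)
for I,K in((im,C),(im2,C2)):
    for x in(-.069,-.021):
        u,v=px(K,[[*(DO+x*DU),.136]])[0].astype(int); print("gray",x,cv2.cvtColor(I,cv2.COLOR_BGR2GRAY)[v-1:v+2,u-1:u+2].mean().round(0))
for x in(.024,.067):
    u,v=px(C,[[*(DO+x*DU),.0235]])[0].astype(int); print(x,(u,v)); 
    for r in range(v-10,v+11,2): print(im[r,u-4:u+5:2].tolist())
def comp(im,C,tag):
    h=cv2.cvtColor(im,cv2.COLOR_BGR2HSV); H,S,V=[h[:,:,i].astype(int) for i in range(3)]
    for n,m in dict(blue=(H>95)&(H<125)&(S>60),red=((H<8)|(H>172))&(S>60),yel=(H>18)&(H<38)&(S>40)).items():
        k,l,st,ce=cv2.connectedComponentsWithStats(m.astype(np.uint8))
        for i in range(1,k):
            d=onz(C,ce[i],.0235)[0,:2]-DO
            if st[i,4]>2 and abs(d@DU)<.12 and abs(d@DV)<.07: print(tag,n,st[i,4],"dryer x %.3f y %.3f"%(d@DU,d@DV))
comp(im,C,"top");comp(im2,C2,"scene")
```

```text
ball exp off/on top, scene [[[416.5, 235.9]], [[432.2, 229.4]], [[415.2, 192.3]], [[423.9, 186.8]]]
gray -0.069 154.0
gray -0.021 80.0
gray -0.069 115.0
gray -0.021 46.0
0.024 (np.int64(438), np.int64(230))
[[250, 251, 251], [250, 251, 251], [250, 251, 251], [250, 251, 250], [250, 251, 251]]
[[250, 251, 251], [250, 250, 250], [250, 251, 251], [250, 251, 251], [250, 251, 251]]
[[239, 240, 239], [251, 252, 250], [251, 251, 251], [250, 251, 251], [250, 251, 251]]
[[111, 112, 110], [221, 221, 213], [252, 252, 251], [250, 251, 250], [250, 250, 250]]
[[78, 78, 75], [137, 137, 133], [250, 250, 248], [250, 251, 249], [248, 249, 248]]
[[71, 73, 74], [133, 132, 129], [247, 248, 246], [252, 252, 251], [249, 249, 249]]
[[113, 113, 112], [204, 206, 205], [248, 249, 248], [252, 253, 252], [250, 250, 249]]
[[200, 201, 197], [244, 245, 244], [244, 245, 244], [249, 248, 246], [251, 248, 243]]
[[185, 183, 179], [241, 242, 241], [248, 248, 246], [249, 245, 236], [251,
[... 575 characters left out ...]
, 250], [245, 247, 247], [251, 252, 251], [251, 252, 252], [246, 247, 247]]
[[248, 250, 249], [246, 247, 247], [246, 249, 249], [248, 252, 253], [244, 248, 248]]
[[249, 249, 249], [248, 249, 248], [239, 244, 245], [245, 252, 252], [246, 251, 252]]
[[249, 249, 249], [249, 250, 250], [245, 246, 247], [239, 247, 248], [246, 252, 252]]
[[249, 250, 249], [251, 251, 251], [250, 251, 250], [245, 247, 247], [245, 250, 251]]
[[250, 251, 251], [250, 251, 251], [251, 252, 251], [250, 251, 251], [249, 250, 251]]
[[250, 251, 250], [251, 252, 252], [250, 251, 251], [250, 251, 251], [250, 251, 251]]
scene red 34 dryer x -0.060 y 0.024
scene yel 42 dryer x -0.020 y 0.022
scene yel 20 dryer x -0.024 y -0.011
```

Run:
```python
from h import *
im,C=load("top7"); d=im[:,:,2].astype(int)-im[:,:,0]; w=np.zeros(d.shape,bool); w[205:255,425:470]=1
for n,m in(("yellow",(d>7)&w),("blue",(d<-6)&w)):
    k,l,st,ce=cv2.connectedComponentsWithStats(m.astype(np.uint8))
    for i in range(1,k):
        if st[i,4]>3: P=np.argwhere(l==i)[:,::-1]; q=onz(C,P,.0235)[:,:2]-DO; x,y=q@DU,q@DV; print(n,st[i,4],"x %.3f y %.3f..%.3f"%(x.mean(),y.min(),y.max()))
# bystanders vs. start
a=load("top7")[0].astype(int); b=cv2.imread("pics/top0.png").astype(int)
for n,(u,v) in dict(bottle=(333,190),timer=(290,200),brick=(385,192)).items(): print(n,np.abs(a-b)[v-12:v+13,u-14:u+15].mean().round(1))
print(ctrl.observe()["t"])
```

```text
yellow 28 x 0.068 y 0.015..0.028
yellow 7 x 0.066 y -0.016..-0.005
blue 31 x 0.027 y 0.073..0.087
blue 91 x 0.126 y -0.015..0.047
blue 15 x -0.004 y 0.018..0.028
blue 49 x -0.009 y -0.016..0.002
blue 23 x 0.027 y -0.025..-0.013
blue 146 x 0.058 y -0.101..-0.065
bottle 3.8
timer 3.3
brick 4.4
58.1167
```

```bash
python3 -c "
from station import ctrl
print(ctrl.close_job())"
```

```text
the job is handed in; nothing more can be done
None
```

The job is handed in: all four tubes lie centred on the bar, the loaded tray is home in the cabinet, and the toggle was pushed fully over last, with the bottle, timer and power brick untouched.

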